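Set out nests of round-bottomed pots for the kiln

ROBOT

A 6-joint arm with a two-finger parallel gripper is mounted at the origin on the work surface. World frame = base frame: x ahead of the robot, y to its left, z up, the work surface at z = 0. Lengths are in m, angles in rad, forces in N, time in s.
With the tool pointing down it reaches from about 0.25 to 0.8 m from the base axis. Payload 3.9 kg.
Tool frame: the origin (TCP) lies on the centre line of the jaws, within the pads' length; the fingertips stand 19 mm ahead of it and the grasp point (between the pads) is the TCP (arm.tip_extent is the distance from the TCP to the fingertips, in m); z points along the fingers, y is the line along which they close (so a half turn about z gives the same grasp; the last joint's range is limited). The gripper opens to 85 mm and grips with 20 to 120 N. Pads are 22 mm wide; open, the fingers measure 114 mm over their backs; the gripper's body (76 mm by 85 mm) begins 54 mm behind the grasp point. The pads swing forward as they close: fully open they stand 13 mm farther back than shut.
Start: joints at [-1.289, 0.26, -0.138, 1.173, 0, 1.571], TCP at [0.146, -0.504, 0.222] pointing down, gripper open.
Joint ranges: [-2.78, 2.78], [-0.83, 1.72], [-1.28, 1.37], [-1.9, 2.12], [-1.57, 1.48], [-3.14, 3.14]. Speed limits (rad/s): [2.57, 2.57, 3.14, 3.14, 3.14, 3.14].

INTERFACE

Orientations are given as [roll, pitch, yaw] about the fixed x, y, z axes, in that order (R = Rz(yaw) Ry(pitch) Rx(roll)).
In Python, from cell import arm, cams, ticket gives the robot as it stands.
- The arm moves only by the tool carry_out, never from a script. Its argument "plan" is text: rows parted by semicolons, each of 7 numbers parted by spaces: the shift along the tool's x, y, z in m, then the turn, a rotation vector about the tool's x, y, z in degrees, then the gripper command: -1 is fully open, 1 is shut, values between are in proportion. A call has 1 to 12 rows; each row is the pose to reach, as a shift and turn from the pose commanded when the call began, along the tool's axes at that moment; what a row does not reach only later rows make up. A row lasts 1/10 s, in which the tool goes at most 50 mm and 8.59 degrees, less where a joint would pass 70% of its speed; a pose out of reach is approached as far as the arm can. A call with a gripper value outside its range is refused whole. The fingers move at their own pace and stop on an object; "squeeze" is the grip in N (left out, the last holds). Time passes only in rows, so rows that repeat a pose let the fingers close. It gives the time, the measured TCP pose, the force, the opening and the grip force at its end, in the units of the state.
- arm.get_state(): the state, without advancing time (a new reading comes with each control period).
- cams.read_camera(name): name is "side" or "top" or "wrist"; returns a dict with "image" (400x640x3 uint8, red, green, blue), "K" (3x3 intrinsics, pixels), "origin" and "orientation" of the camera in the world. Camera axes: x right, y up, looking along -z (the intrinsics and any distortion apply to the point x, -y, -z); pixel columns grow to the right and rows downward; lengths in m; the calibration is good to about 2 mm. A picture is of the moment at which its call begins. There is no depth.
- ticket.hand_in(): hands the job in; it is judged then, once.
The state is a dict: "time_s": time; "joint_pos": joint angles; "joint_vel": joint speeds; "effort": joint torques, N m; "position": TCP position; "ee_rot": TCP orientation; "wrist_force": force on the tool from outside, world axes, zero at the start; "wrist_torque": the same for the moment, N m; "opening": finger opening in m; "finger_force": force on a finger pad.
Only numpy, scipy, OpenCV 4.12 (cv2) and the standard library are available. Lean on these libraries where they do the work, as an engineer would, in place of code of your own. Each camera call takes 0.05 s, during which the arm holds its last target. There are 200 camera calls.

TASK

Make the round-bottomed pots ready for the biscuit kiln: set one setter ring flat in the middle of each of the two kiln batts, and seat a large pot in each ring so that it sits centred and level. Then nest all the other pots that are there inside the large ones, in size order with the wider pot always outside and never two pots of one size in the same nest, every pot standing upright. The clay is unfired and fragile, so set the pots down, and do not drop them or press them hard.

Things in the scene. Friction and masses are not known exactly. Their poses are not given: they have to be found in the camera images.
- batt_1: kiln batt: grey refractory slab, 150 x 150 mm, 15 mm thick, lying on the bench and fixed there. Origin: centre of the underside (on the bench), z up, x and y along its sides.
- batt_2: kiln batt: grey refractory slab, 150 x 150 mm, 15 mm thick, lying on the bench and fixed there. Origin: centre of the underside (on the bench), z up, x and y along its sides.
- ring_1: plain kiln setter ring of pale refractory clay, flat below and above, loose: outside diameter 88 mm, hole diameter 62 mm, height 20 mm, about 160 g. Origin: centre of the underside, z up. At the start the two rings (alike) lie stacked on the bench, ring_2 on ring_1.
- ring_2: plain kiln setter ring of pale refractory clay, flat below and above, loose: outside diameter 88 mm, hole diameter 62 mm, height 20 mm, about 160 g. Origin: centre of the underside, z up. At the start the two rings (alike) lie stacked on the bench, ring_2 on ring_1.
- pot_large_1: Large round-bottomed unglazed clay pot, no foot or handle; stands upright by its weight but rocks. Outside 144 mm wide, 58 mm high; wall 8 mm thick, upright from 43 mm up to the rim; inside 128 mm wide with a flat floor 12 mm above its lowest point; bottom curved to 100 mm radius; 340 g. Origin: lowest point, on the axis; z to the rim. In a ring it rests 15 mm above the ring's underside.
- pot_large_2: Large round-bottomed unglazed clay pot, no foot or handle; stands upright by its weight but rocks. Outside 144 mm wide, 58 mm high; wall 8 mm thick, upright from 43 mm up to the rim; inside 128 mm wide with a flat floor 12 mm above its lowest point; bottom curved to 100 mm radius; 340 g. Origin: lowest point, on the axis; z to the rim. In a ring it rests 15 mm above the ring's underside.
- pot_medium_1: Medium round-bottomed unglazed clay pot, no foot or handle; stands upright by its weight but rocks. Outside 104 mm wide, 60 mm high; wall 8 mm thick, upright from 30 mm up to the rim; inside 88 mm wide with a flat floor 12 mm above its lowest point; bottom curved to 70 mm radius, its middle 36 mm flat; 260 g. Origin: lowest point, on the axis; z to the rim. May be absent.
- pot_medium_2: Medium round-bottomed unglazed clay pot, no foot or handle; stands upright by its weight but rocks. Outside 104 mm wide, 60 mm high; wall 8 mm thick, upright from 30 mm up to the rim; inside 88 mm wide with a flat floor 12 mm above its lowest point; bottom curved to 70 mm radius, its middle 36 mm flat; 260 g. Origin: lowest point, on the axis; z to the rim. May be absent.
- pot_small_1: Small round-bottomed unglazed clay pot, no foot or handle; stands upright by its weight but rocks. Outside 72 mm wide, 62 mm high; wall 8 mm thick, upright from 23 mm up to the rim; inside 56 mm wide with a flat floor 12 mm above its lowest point; bottom curved to 45 mm radius, its middle 28 mm flat; 190 g. Origin: lowest point, on the axis; z to the rim. May be absent.
- pot_small_2: Small round-bottomed unglazed clay pot, no foot or handle; stands upright by its weight but rocks. Outside 72 mm wide, 62 mm high; wall 8 mm thick, upright from 23 mm up to the rim; inside 56 mm wide with a flat floor 12 mm above its lowest point; bottom curved to 45 mm radius, its middle 28 mm flat; 190 g. Origin: lowest point, on the axis; z to the rim. May be absent.
Mind the look-alikes: they are no part of the job. Leave any red or yellow look-alike of the batt_1 alone. Leave any turquoise look-alike of the pot_medium_2 alone.

How it is judged:
By the outcome, as a careful person would: the job done as asked, in the order asked, and still so for the second after the job is handed in, with the robot touching nothing.
Of pot_medium_1, pot_medium_2, pot_small_1, pot_small_2 only 2 to 4 are there at a start; the rules pass over those that are not, and their reading is None.
At some moment in a run one of pot_medium_1, pot_medium_2 may be knocked a few centimetres aside while the robot is not near it.
It also fails if it takes over 210 s, if anything falls off the work surface, if the arm or the gripper's body presses on something with over 40 N, if the wrist force passes 120 N, or if a joint passes its speed limit or range.

## Working session

There is one attempt and no reset: what is moved stays moved. The work goes in short steps, Python scripts to look and compute and a tool call to move; the robot and the scene stay as the last step left them, time stands still between calls to the robot, and variables do not carry over. Pictures are saved under pics/ and viewed, at most 14 in all, crops included, and the job is handed in when it is done.

Besides the shell and the picture viewer there is one more tool, called after ">>>" by a JSON object that holds its "api" and its "payload", one argument or row to a line. carry_out: Moves the arm, as the interface text tells. Its arguments: {"type":"object","properties":{"plan":{"type":"string"},"squeeze":{"type":"number"}},"required":["plan"]}

```bash
ls; mkdir -p pics; cat > h.py <<'E'
import numpy as np, cv2
from cell import arm, cams, ticket
from scipy.spatial.transform import Rotation as R
def rot(o):
    o=np.array(o,float)
    if o.shape==(3,3): return o
    return R.from_euler('xyz',o).as_matrix() if o.size==3 else R.from_quat(o).as_matrix()
def snap(n,f=None):
    c=cams.read_camera(n)
    if f: cv2.imwrite('pics/'+f,c['image'][:,:,::-1])
    return c
def px2w(c,u,v,z):
    d=np.linalg.inv(c['K'])@[u,v,1]; d=rot(c['orientation'])@(d*[1,-1,-1]); o=np.array(c['origin'])
    return o+d*(z-o[2])/d[2]
def w2px(c,p):
    q=rot(c['orientation']).T@(np.array(p)-c['origin'])*[1,-1,-1]; q=c['K']@q; return q[:2]/q[2]
E
python3 - <<'E'
from h import *
for n in ['top','side']:
    c=snap(n,n+'0.png'); print({k:v for k,v in c.items() if k!='image'})
print(arm.get_state())
E
```

```text
pics
{'K': array([[514.0876265 ,   0.        , 311.15374161],
       [  0.        , 514.0876265 , 195.68822308],
       [  0.        ,   0.        ,   1.        ]]), 'origin': array([0.35277228, 0.06706671, 1.49999576]), 'orientation': array([ 0.05611962,  0.00302359, -1.55363488])}
{'K': array([[434.89385677,   0.        , 310.14671154],
       [  0.        , 434.89385677, 193.11523602],
       [  0.        ,   0.        ,   1.        ]]), 'origin': array([ 0.30614003, -1.18633079,  0.81672896]), 'orientation': array([ 1.01942331, -0.02305681, -0.09606853])}
{'time_s': 0.1, 'joint_pos': array([-1.28899098e+00,  2.60618986e-01, -1.39248277e-01,  1.17272116e+00,
       -8.10098377e-06,  1.57080910e+00]), 'joint_vel': array([ 0.0001253 , -0.00138173,  0.00301744,  0.00060044,  0.00131124,
        0.0003889 ]), 'effort': array([-7.17708208e-04, -4.06508482e+01,  2.54528117e+01,  1.00599375e-02,
        5.35029062e-05,  1.07049789e-05]), 'position': array([ 0.14581612, -0.50367488,  0.22114472]), 'ee_rot': array([-3.13980055e+00,  8.12385723e-06,  2.81792594e-01]), 'wrist_force': array([ 0.14466804, -0.22770561,  0.66102787]), 'wrist_torque': array([ 0.00675229, -0.00520045,  0.01825882]), 'finger_force': 0.0, 'opening': 0.08530444838627148}
```

View pics/top0.png

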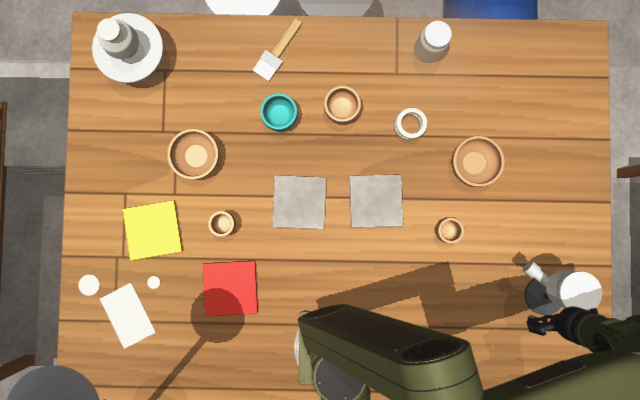

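View pics/side0.png

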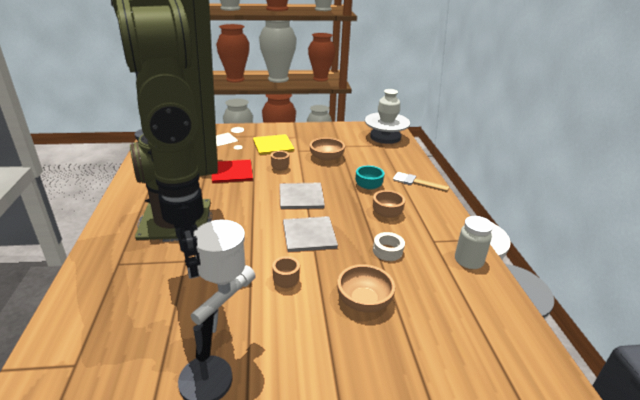

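The top view shows the batts at (300,203) and (377,201), the large pots at (193,155) and (478,161), and a medium pot at (342,104). The small pots are at (222,223) and (450,230), and the ring stack is at (411,124). The turquoise decoy is at (279,112). I'll measure on an enlarged crop.

```bash
python3 - <<'E'
import cv2
a=cv2.imread('pics/top0.png')
L=cv2.resize(a[80:250,160:340],None,fx=4,fy=4,interpolation=2)[:, :]
cv2.imwrite('pics/cl.png',cv2.resize(a[80:260,160:340],(600,600),interpolation=2))
cv2.imwrite('pics/cr.png',cv2.resize(a[80:260,335:515],(600,600),interpolation=2))
E
```

```text
(no output)
```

View pics/cl.png

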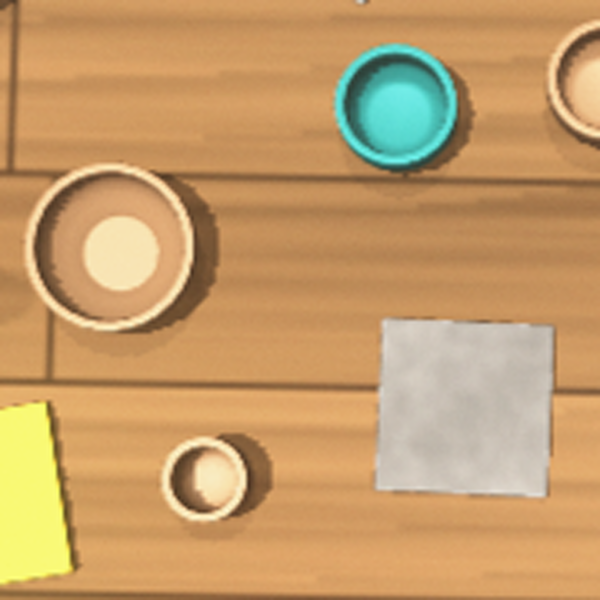

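View pics/cr.png

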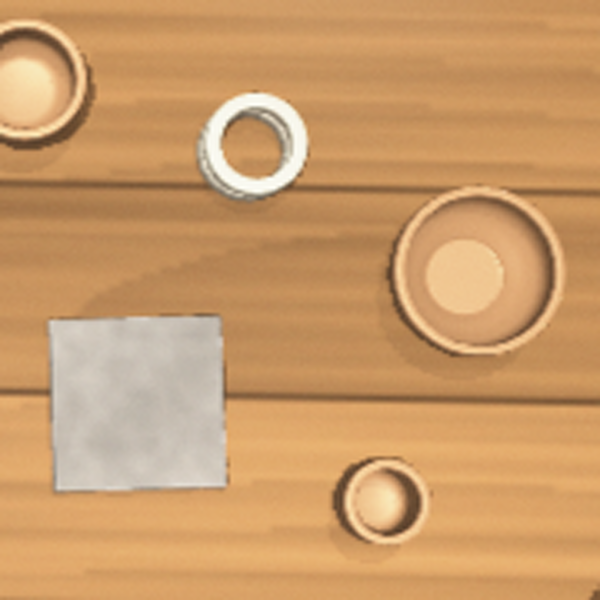

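```bash
cat >> h.py <<'E'
def tw(tx,ty,tz,yaw=None,st=None):
    "shift in tool axes and yaw turn (deg about tool z) from measured pose to target"
    s=st or arm.get_state(); M=rot(s['ee_rot']); d=np.array([tx,ty,tz])-s['position']
    M0=R.from_euler('xyz',[np.pi,0,s['ee_rot'][2]]).as_matrix()
    out=np.round(M0.T@d,4)
    t=0 if yaw is None else -np.degrees((yaw-s['ee_rot'][2]+np.pi)%(2*np.pi)-np.pi)
    return out,round(t,1)
E
python3 - <<'E'
from h import *
c=cams.read_camera('top')
P={'largeA':(160,110,246,.058),'smallA':(160,204.5,478.5,.062),'battL':(160,465.2,407.8,.015),'medium':(335,(342.75-335)*3.333,81,.06),
'ring':(335,257.5,143.5,.04),'largeB':(335,479.5,270.5,.058),'smallB':(335,385,501.5,.062),'battR':(335,137.7,402.7,.015),'turq':(160,397,107,.06)}
for k,(x0,u,v,z) in P.items():
    p=px2w(c,x0+(u+.5)*.3-.5,80+(v+.5)*.3-.5,z); print(k,p[:2].round(4),round(np.hypot(*p[:2]),3))
print(np.array(w2px(c,[0.146,-0.504,0.222])))
def ang(a,b,x0):
    f=lambda q:px2w(c,x0+(q[0]+.5)*.3-.5,80+(q[1]+.5)*.3-.5,.015)[:2]
    d=f(b)-f(a); return np.degrees(np.arctan2(d[1],d[0]))
print('L',ang((384,319),(554,326),160),ang((376,489),(547,497),160),'R',ang((49,319),(220,314),335),ang((54,491),(228,487),335))
M=rot([np.pi,0,.2818]);print('tool x',M[:,0],'tool y',M[:,1])
E
```

```text
largeA [0.5475 0.4095] 0.684
smallA [0.3522 0.3234] 0.478
battL [0.4173 0.1072] 0.431
medium [ 0.6954 -0.0112] 0.695
ring [ 0.6491 -0.2122] 0.683
largeB [ 0.5401 -0.3969] 0.67
smallB [ 0.344  -0.3164] 0.467
battR [ 0.4255 -0.1145] 0.441
turq [0.6701 0.1686] 0.691
[543.8545236  312.90999697]
L -91.3992854402304 -91.68880182728113 R -87.35195271277293 -87.70125344939811
tool x [ 9.60556442e-01  2.78085100e-01 -3.08148791e-33] tool y [ 2.78085100e-01 -9.60556442e-01  1.22464680e-16]
```

```bash
python3 - <<'E'
from h import *
t=snap('top');s=snap('side')
print('base',px2w(s,205,382,0)[:2],px2w(t,545,293,0)[:2], px2w(t,581,291,0)[:2])
for n,a,b in [('shade',(581,291),(221,235)),('joint',(531,267),(248,275)),('blackjoint',(520,258),(205,310))]:
    A=px2w(t,*a,0);B=px2w(s,*b,0);ra=A-t['origin'];rb=B-s['origin']
    M=np.array([ra,-rb]).T;k=np.linalg.lstsq(M,s['origin']-t['origin'],rcond=None)[0]
    pa=t['origin']+k[0]*ra;pb=s['origin']+k[1]*rb;print(n,pa.round(3),pb.round(3))
a=cv2.imread('pics/top0.png')[200:400,440:640];b=cv2.imread('pics/side0.png')[180:400,130:330]
cv2.imwrite('pics/lamp.png',cv2.resize(np.hstack([a,b[20:]]),(800,400),interpolation=2))
E
```

```text
base [ 0.16062234 -0.60262609] [ 0.16701382 -0.60696822] [ 0.17456214 -0.71081702]
shade [ 0.214 -0.538  0.332] [ 0.216 -0.538  0.332]
joint [ 0.255 -0.488  0.187] [ 0.256 -0.488  0.187]
blackjoint [ 0.272 -0.495  0.1  ] [ 0.162 -0.507  0.111]
```

View pics/lamp.png

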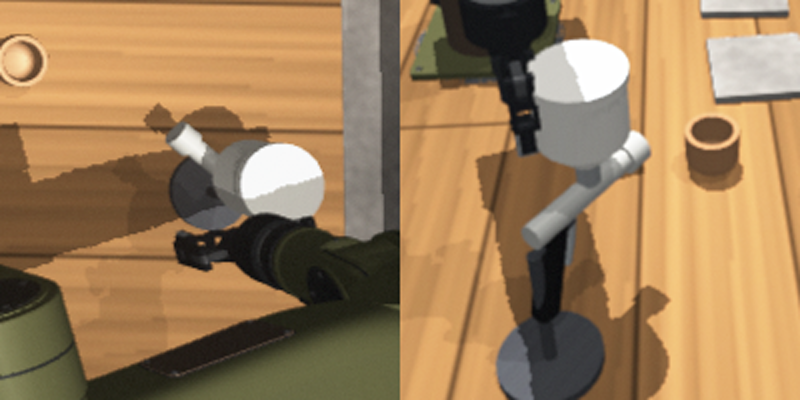

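The white cylinder on a stand (an obstacle) is right next to the gripper on its +x side, at about (0.21,-0.54), so I back away toward +y first.

>>> {"api": "carry_out", "payload": {
  "plan": "0.02 -0.2 -0.04 0 0 0 -1;0.02 -0.2 -0.04 0 0 0 -1;0.02 -0.2 -0.04 0 0 0 -1;0.02 -0.2 -0.04 0 0 0 -1;0.02 -0.2 -0.04 0 0 0 -1;0.02 -0.2 -0.04 0 0 -74 -1;0.02 -0.2 -0.04 0 0 -74 -1;0.02 -0.2 -0.04 0 0 -74 -1;0.02 -0.2 -0.04 0 0 -74 -1;0.02 -0.2 -0.04 0 0 -74 -1;0.02 -0.2 -0.04 0 0 -74 -1;0.02 -0.2 -0.04 0 0 -74 -1"
}}

```text
time_s: 1.45
position: [0.1097, -0.3071, 0.2618]
ee_rot: [3.141, 0.0, 1.338]
wrist_force: [0.7, 0.4, 0.6]
opening: 0.0852
finger_force: 0.0
```

```bash
python3 - <<'E'
from h import *
s=arm.get_state();print(s['time_s'],s['position'],s['ee_rot'])
print(tw(.6116,-.2122,.20,np.pi/2))
E
```

```text
1.45 [ 0.10970618 -0.30705831  0.26183369] [3.14147837e+00 2.08512335e-04 1.33796005e+00]
(array([0.2081, 0.4665, 0.0618]), np.float64(-13.3))
```

>>> {"api": "carry_out", "payload": {
  "plan": "0.208 0.466 0.06 0 0 -13.3 -1;0.208 0.466 0.06 0 0 -13.3 -1;0.208 0.466 0.06 0 0 -13.3 -1;0.208 0.466 0.06 0 0 -13.3 -1;0.208 0.466 0.06 0 0 -13.3 -1;0.208 0.466 0.06 0 0 -13.3 -1;0.208 0.466 0.06 0 0 -13.3 -1;0.208 0.466 0.06 0 0 -13.3 -1;0.208 0.466 0.06 0 0 -13.3 -1;0.208 0.466 0.06 0 0 -13.3 -1;0.208 0.466 0.06 0 0 -13.3 -1;0.208 0.466 0.06 0 0 -13.3 -1"
}}

```text
time_s: 2.65
position: [0.614, -0.2141, 0.1997]
ee_rot: [-3.141, -0.0, 1.566]
wrist_force: [0.0, 0.3, 0.1]
opening: 0.0853
finger_force: 0.0
```

```bash
python3 - <<'E'
from h import *
c=snap('wrist','w1.png');t=snap('top','t1.png');print({k:v for k,v in c.items() if k!='image'})
s=arm.get_state();print(s['time_s'],s['position'],s['ee_rot'])
print('pred ring px',w2px(c,[.6491,-.2122,.04]),'tcp proj',w2px(c,s['position']))
im=np.hstack([c['image'],t['image'][:,:]])
cv2.imwrite('pics/wt1.png',cv2.resize(np.vstack([c['image'],t['image']])[:,:,::-1],(480,600),interpolation=3))
E
```

```text
{'K': array([[302.70294617,   0.        , 320.45088856],
       [  0.        , 302.70294617, 199.61678174],
       [  0.        ,   0.        ,   1.        ]]), 'origin': array([ 0.61452094, -0.1290558 ,  0.35048141]), 'orientation': array([-0.3346034 ,  0.00072299, -0.00545404])}
2.75 [ 0.61117595 -0.21487242  0.20109805] [-3.13987248e+00 -2.07709908e-04  1.56412800e+00]
pred ring px [353.75168194 177.32748262] tcp proj [315.49984489 256.86436944]
```

View pics/wt1.png

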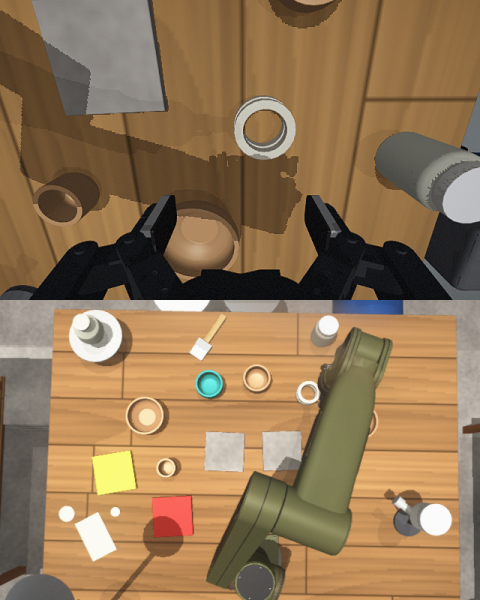

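```bash
python3 - <<'E'
from h import *
for n,z in [('wrist',.04),('top',.04)]:
    c=snap(n);im=c['image'].astype(int);s=arm.get_state();print(s['position'].round(4),s['ee_rot'].round(4))
    m=((im.min(2)>140)&(im.max(2)-im.min(2)<60)).astype(np.uint8)
    u,v=w2px(c,[.6491,-.2122,z]).astype(int);w=np.zeros_like(m);r=60 if n=='wrist' else 22;w[v-r:v+r,u-r:u+r]=1
    cs,_=cv2.findContours(m*w,cv2.RETR_EXTERNAL,cv2.CHAIN_APPROX_NONE);k=max(cs,key=cv2.contourArea)
    e=cv2.fitEllipse(k);print(n,(u,v),e,px2w(c,*e[0],z), np.array(c['origin']),c['orientation'])
    cs,h=cv2.findContours(m*w,cv2.RETR_CCOMP,cv2.CHAIN_APPROX_NONE)
    for q in cs: 
        if len(q)>20: print('  ',len(q),cv2.minEnclosingCircle(q),cv2.boundingRect(q))
E
```

```text
[ 0.6107 -0.2151  0.2017] [-3.1403e+00 -1.0000e-04  1.5635e+00]
wrist (np.int64(356), np.int64(176)) ((354.862548828125, 168.67161560058594), (79.71131896972656, 82.3842544555664), 114.21646881103516) [ 0.6472466  -0.20406998  0.04      ] [ 0.61200922 -0.12979893  0.35185771] [-0.33489728  0.00142149 -0.00757587]
   126 ((356.0, 175.0), 26.570758819580078) (331, 166, 51, 30)
   240 ((354.5851135253906, 169.41488647460938), 41.935245513916016) (315, 128, 82, 83)
   166 ((355.60894775390625, 172.45913696289062), 30.322906494140625) (326, 143, 60, 60)
   136 ((344.5, 148.5), 32.87105941772461) (315, 129, 60, 36)
[ 0.6105 -0.2153  0.2021] [-3.1409e+00  1.0000e-04  1.5630e+00]
top (np.int64(411), np.int64(122)) ((410.0302429199219, 123.12410736083984), (29.366060256958008, 31.783496856689453), 55.71337127685547) [ 0.64775046 -0.20683097  0.04      ] [0.35277228 0.06706671 1.49999576] [ 0.05611962  0.00302359 -1.55363488]
   89 ((409.76678466796875, 122.76295471191406), 16.44495391845703) (394, 108, 32, 31)
   57 ((410.9166564941406, 122.75), 11.441376686096191) (400, 112, 21, 23)
```

>>> {"api": "carry_out", "payload": {
  "plan": "0.007 0 0.05 0 0 -0.4 0.29;0.007 0 0.09 0 0 -0.4 0.29;0.007 0 0.12 0 0 -0.4 0.29;0.007 0 0.12 0 0 -0.4 0.29;0.007 0 0.12 0 0 -0.4 0.29;0.007 0 0.12 0 0 -0.4 0.29;0.007 0 0.12 0 0 -0.4 0.29;0.007 0 0.12 0 0 -0.4 0.29",
  "squeeze": 30
}}

```text
time_s: 3.65
position: [0.6128, -0.2083, 0.0838]
ee_rot: [3.138, 0.001, 1.571]
wrist_force: [0.3, -0.2, -0.4]
opening: 0.0304
finger_force: 0.0
```

```bash
python3 - <<'E'
from h import *
c=snap('wrist','w2.png');cv2.imwrite('pics/w2c.png',cv2.resize(c['image'][100:400,170:470,::-1],(600,600),interpolation=2))
s=arm.get_state();print(s['time_s'],s['position'],s['ee_rot'],s['opening'])
E
```

```text
3.7 [ 0.61254893 -0.20820799  0.08340928] [3.13915011e+00 8.44974995e-04 1.57085521e+00] 0.03031107389864719
```

View pics/w2c.png

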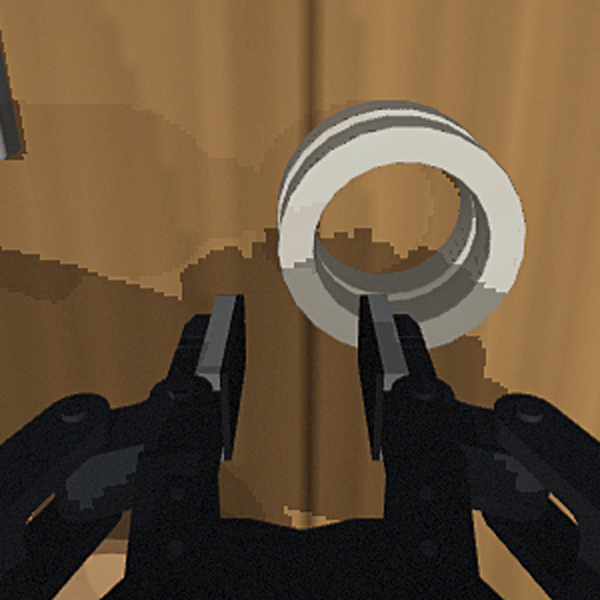

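```bash
python3 - <<'E'
from h import *
c=snap('wrist')
for u,v in [(402,237),(278,237),(526,237),(402,126),(402,349)]: print(px2w(c,170+u/2,100+v/2,.04))
print(arm.get_state()['position'])
E
```

```text
[ 0.64775778 -0.20468494  0.04      ]
[ 0.60469973 -0.20459808  0.04      ]
[ 0.69086847 -0.20477191  0.04      ]
[ 0.64563388 -0.16550609  0.04      ]
[ 0.65020266 -0.24978466  0.04      ]
[ 0.6122665  -0.20807179  0.08299542]
```

>>> {"api": "carry_out", "payload": {
  "plan": "0 -0.002 0.02 0 0 0 0.29;0 -0.002 0.035 0 0 0 0.29;0 -0.002 0.038 0 0 0 0.29;0 -0.002 0.038 0 0 0 0.29;0 -0.002 0.038 0 0 0 1;0 -0.002 0.038 0 0 0 1;0 -0.002 0.038 0 0 0 1;0 -0.002 0.038 0 0 0 1;0 -0.002 0.038 0 0 0 1;0 -0.002 0.038 0 0 0 1;0 -0.002 0.038 0 0 0 1",
  "squeeze": 40
}}

```text
time_s: 4.85
position: [0.6096, -0.2078, 0.0439]
ee_rot: [-3.142, -0.0, 1.571]
wrist_force: [0.3, 0.1, 0.2]
opening: 0.0001
finger_force: 0.0
```

>>> {"api": "carry_out", "payload": {
  "plan": "0 0 -0.01 0 0 0 1;0 0 -0.025 0 0 0 1;0 0 -0.04 0 0 0 1;0 0 -0.055 0 0 0 1;0 0 -0.055 0 0 0 1;0 0 -0.055 0 0 0 1;0 0 -0.055 0 0 0 1"
}}

```text
time_s: 5.55
position: [0.6091, -0.2077, 0.0982]
ee_rot: [-3.14, -0.0, 1.571]
wrist_force: [0.2, -0.3, -0.5]
opening: -0.0001
finger_force: 0.0
```

```bash
python3 - <<'E'
from h import *
c=snap('wrist','w3.png');cv2.imwrite('pics/w3c.png',cv2.resize(c['image'][100:400,170:470,::-1],(500,500),interpolation=2))
s=arm.get_state();print(s['time_s'],s['position'],s['ee_rot'],s['opening'],s['wrist_force'],s['wrist_torque'],s['finger_force'])
# target: ring centre over battR and battL
for b in [(.4255,-.1145),(.4173,.1072)]: print(tw(b[0]-.0375,b[1],.10,np.pi/2,s))
E
```

```text
5.6 [ 0.60890992 -0.20762002  0.09798445] [-3.13995627e+00 -5.40698589e-04  1.57087408e+00] -0.0001923530273539657 [-0.28899018 -0.38900915 -0.92142459] [0.0122942  0.01147188 0.07851323] 0.0
(array([ 0.0931, -0.2209, -0.002 ]), np.float64(0.0))
(array([ 0.3148, -0.2291, -0.002 ]), np.float64(0.0))
```

View pics/w3c.png

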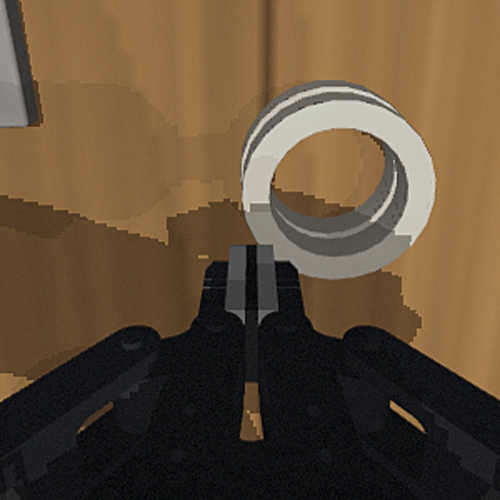

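```bash
python3 - <<'E'
from h import *
c=snap('wrist');s=arm.get_state();p=s['position'];print(p,c['origin'],c['orientation'],arm.tip_extent)
for dz in [0,-.019]:
  for dy in (-.011,.011): print(dz,dy,w2px(c,p+[0,dy,dz]))
print(w2px(c,[.648,-.2077,.04]), 170+340*.6,100+188*.6)
E
```

```text
[ 0.60889966 -0.20759573  0.09791724] [ 0.60916441 -0.12258296  0.24877215] [-0.3345378   0.00131965 -0.00082115] 0.019
0 -0.011 [320.47379038 271.21431833]
0 0.011 [320.44199653 236.60186879]
-0.019 -0.011 [320.51118715 254.68354669]
-0.019 0.011 [320.48394414 222.78719974]
[373.14273316 215.53745914] 374.0 212.8
```

```bash
python3 - <<'E'
from h import *
p=arm.get_state()['position'];o=[]
for n in ['side','top']:
    c=snap(n);u,v=w2px(c,p+[0,0,-.019]).astype(int);im=np.ascontiguousarray(c['image'][:,:,::-1])
    k=cv2.resize(im[v-60:v+60,u-60:u+60],(400,400),interpolation=2)
    for q in ([0,0,0],[0,0,-.019]):
        a=(w2px(c,p+q)-[u-60,v-60])*400/120;cv2.circle(k,tuple(int(x) for x in a),3,(0,0,255),-1)
    o.append(k);print(n,u,v)
cv2.imwrite('pics/chk.png',np.hstack(o))
E
```

```text
side 376 230
top 412 134
```

View pics/chk.png

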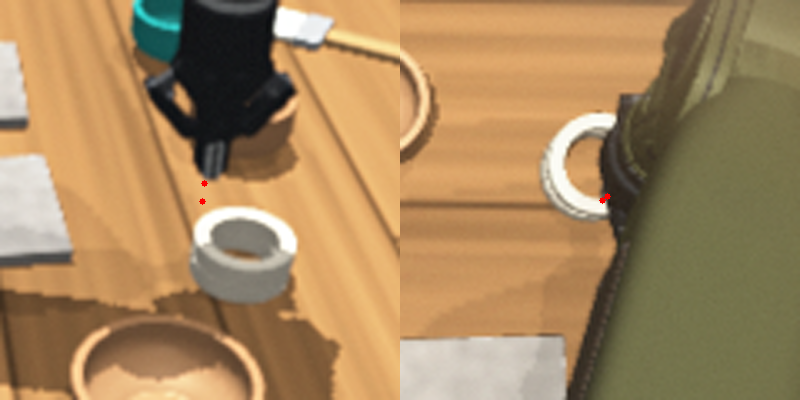

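The fingertips appear about 20 mm higher than the TCP model says, so the close missed above the ring. I'll calibrate with a gentle touch on clear bench.

>>> {"api": "carry_out", "payload": {
  "plan": "0 -0.04 0 0 0 0 1;0 -0.055 0.03 0 0 0 1;0 -0.055 0.06 0 0 0 1;0 -0.055 0.07 0 0 0 1;0 -0.055 0.072 0 0 0 1;0 -0.055 0.072 0 0 0 1;0 -0.055 0.074 0 0 0 1;0 -0.055 0.076 0 0 0 1;0 -0.055 0.078 0 0 0 1;0 -0.055 0.078 0 0 0 1"
}}

```text
time_s: 6.75
position: [0.5547, -0.2078, 0.021]
ee_rot: [3.141, 0.0, 1.571]
wrist_force: [-0.1, -0.7, -0.3]
opening: 0.0001
finger_force: 0.0
```

>>> {"api": "carry_out", "payload": {
  "plan": "0 0 0.002 0 0 0 1;0 0 0.004 0 0 0 1;0 0 0.005 0 0 0 1;0 0 0.005 0 0 0 1"
}}

```text
time_s: 7.15
position: [0.5544, -0.2078, 0.0156]
ee_rot: [-3.141, -0.0, 1.571]
wrist_force: [0.4, -0.3, -0.3]
opening: -0.0001
finger_force: 0.0
```

>>> {"api": "carry_out", "payload": {
  "plan": "0 0 0.001 0 0 0 1;0 0 0.002 0 0 0 1;0 0 0.003 0 0 0 1;0 0 0.003 0 0 0 1"
}}

```text
time_s: 7.55
position: [0.5545, -0.2078, 0.0127]
ee_rot: [-3.141, -0.0, 1.571]
wrist_force: [0.4, -0.5, -0.6]
opening: 0.0
finger_force: 0.0
```

>>> {"api": "carry_out", "payload": {
  "plan": "0 0 0.002 0 0 0 1;0 0 0.004 0 0 0 1;0 0 0.006 0 0 0 1;0 0 0.006 0 0 0 1"
}}

```text
time_s: 7.95
position: [0.5543, -0.2077, 0.0065]
ee_rot: [-3.141, -0.0, 1.571]
wrist_force: [0.5, 0.7, -0.5]
opening: -0.0002
finger_force: 0.0
```

>>> {"api": "carry_out", "payload": {
  "plan": "0 0 0.001 0 0 0 1;0 0 0.002 0 0 0 1;0 0 0.003 0 0 0 1;0 0 0.003 0 0 0 1"
}}

```text
time_s: 8.35
position: [0.5545, -0.2078, 0.0038]
ee_rot: [-3.141, -0.0, 1.571]
wrist_force: [0.2, 0.5, 0.2]
opening: 0.0002
finger_force: 0.0
```

>>> {"api": "carry_out", "payload": {
  "plan": "0 0 0.001 0 0 0 1;0 0 0.002 0 0 0 1;0 0 0.003 0 0 0 1;0 0 0.003 0 0 0 1"
}}

```text
time_s: 8.75
position: [0.5545, -0.2078, 0.0007]
ee_rot: [-3.141, -0.0, 1.571]
wrist_force: [0.3, -0.7, -0.3]
opening: -0.0002
finger_force: 0.0
```

>>> {"api": "carry_out", "payload": {
  "plan": "0 0 0.001 0 0 0 1;0 0 0.002 0 0 0 1;0 0 0.003 0 0 0 1;0 0 0.003 0 0 0 1"
}}

```text
time_s: 9.15
position: [0.5545, -0.2078, -0.0023]
ee_rot: [-3.141, -0.0, 1.571]
wrist_force: [0.8, -0.8, -0.2]
opening: 0.0
finger_force: 0.0
```

```bash
python3 - <<'E'
from h import *
s=arm.get_state();p=s['position'];print(p,s['wrist_force']);o=[]
for n in ['side','wrist']:
    c=snap(n);u,v=w2px(c,p).astype(int);im=np.ascontiguousarray(c['image'][:,:,::-1]);r=60 if n=='side' else 120
    k=cv2.resize(im[v-r:v+r,u-r:u+r],(400,400),interpolation=2)
    a=(w2px(c,p)-[u-r,v-r])*200/r;cv2.circle(k,tuple(int(x) for x in a),3,(0,0,255),-1)
    o.append(k)
cv2.imwrite('pics/chk2.png',np.hstack(o))
E
```

```text
[ 0.55447734 -0.20779744 -0.00230148] [ 0.78860581 -0.76908407 -0.23451287]
```

View pics/chk2.png

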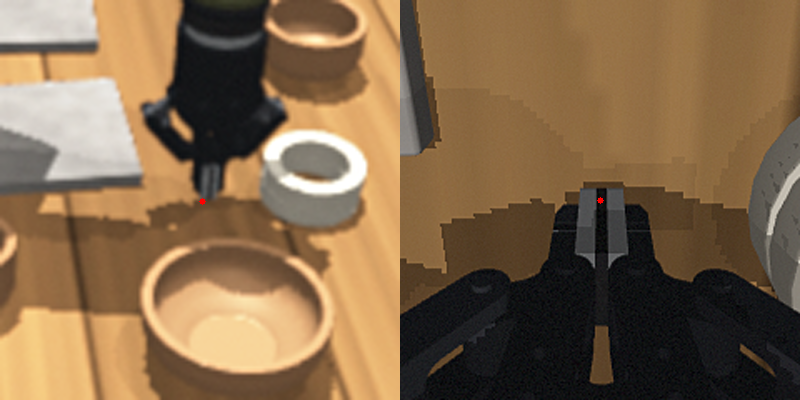

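>>> {"api": "carry_out", "payload": {
  "plan": "0 0 0.001 0 0 0 1;0 0 0.002 0 0 0 1;0 0 0.002 0 0 0 1"
}}

```text
time_s: 9.55
position: [0.5545, -0.2078, -0.0043]
ee_rot: [-3.141, -0.0, 1.571]
wrist_force: [0.5, -0.0, 0.7]
opening: -0.0
finger_force: 0.0
```

>>> {"api": "carry_out", "payload": {
  "plan": "0 0 0.001 0 0 0 1;0 0 0.002 0 0 0 1;0 0 0.002 0 0 0 1"
}}

```text
time_s: 9.85
position: [0.5545, -0.2078, -0.0063]
ee_rot: [-3.141, -0.0, 1.571]
wrist_force: [-0.5, 0.5, -0.2]
opening: -0.0005
finger_force: 0.0
```

>>> {"api": "carry_out", "payload": {
  "plan": "0 0 0.001 0 0 0 1;0 0 0.001 0 0 0 1"
}}

```text
time_s: 10.05
position: [0.5546, -0.2078, -0.0072]
ee_rot: [-3.141, -0.0, 1.571]
wrist_force: [-0.0, 1.0, 0.1]
opening: -0.0001
finger_force: 0.0
```

>>> {"api": "carry_out", "payload": {
  "plan": "0 0 0.001 0 0 0 1;0 0 0.001 0 0 0 1"
}}

```text
time_s: 10.25
position: [0.5545, -0.2078, -0.0082]
ee_rot: [-3.141, -0.0, 1.571]
wrist_force: [-0.3, 0.6, 0.3]
opening: -0.0002
finger_force: 0.0
```

>>> {"api": "carry_out", "payload": {
  "plan": "0 0 0.001 0 0 0 1;0 0 0.001 0 0 0 1"
}}

```text
time_s: 10.45
position: [0.5545, -0.2078, -0.0092]
ee_rot: [-3.141, -0.0, 1.571]
wrist_force: [0.0, -0.2, 0.4]
opening: 0.0002
finger_force: 0.0
```

>>> {"api": "carry_out", "payload": {
  "plan": "0 0 0.001 0 0 0 1;0 0 0.001 0 0 0 1"
}}

```text
time_s: 10.65
position: [0.5546, -0.2079, -0.0093]
ee_rot: [3.141, 0.0, 1.571]
wrist_force: [-2.2, 1.1, 6.1]
opening: -0.0001
finger_force: 2.7
```

>>> {"api": "carry_out", "payload": {
  "plan": "0 0 0.001 0 0 0 1;0 0 0.001 0 0 0 1"
}}

```text
time_s: 10.85
position: [0.5547, -0.2079, -0.0093]
ee_rot: [3.141, 0.0, 1.571]
wrist_force: [-3.6, 1.7, 11.8]
opening: -0.0002
finger_force: 6.0
```

Bench contact occurs at a TCP reading of z = -0.009, so the real fingertip height is the reading plus about 9 mm. I'll use that offset and redo the ring grasp.

>>> {"api": "carry_out", "payload": {
  "plan": "0 0 -0.04 0 0 0 1;0 0 -0.075 0 0 0 1;0.003 0.03 -0.075 0 0 0 0.29;0.003 0.056 -0.075 0 0 0 0.29;0.003 0.056 -0.075 0 0 0 0.29;0.003 0.056 -0.075 0 0 0 0.29;0.003 0.056 -0.055 0 0 0 0.29;0.003 0.056 -0.035 0 0 0 0.29;0.003 0.056 -0.027 0 0 0 0.29;0.003 0.056 -0.027 0 0 0 0.29;0.003 0.056 -0.027 0 0 0 0.29",
  "squeeze": 40
}}

```text
time_s: 11.95
position: [0.6103, -0.2049, 0.0162]
ee_rot: [-3.141, -0.0, 1.571]
wrist_force: [-0.5, 0.5, -0.7]
opening: 0.0304
finger_force: 0.0
```

>>> {"api": "carry_out", "payload": {
  "plan": "0 0 0 0 0 0 0.5;0 0 0 0 0 0 1;0 0 0 0 0 0 1;0 0 0 0 0 0 1;0 0 0 0 0 0 1;0 0 0 0 0 0 1;0 0 0 0 0 0 1"
}}

```text
time_s: 12.65
position: [0.6117, -0.2054, 0.0172]
ee_rot: [3.139, 0.001, 1.571]
wrist_force: [-0.4, -0.4, 5.7]
opening: 0.0104
finger_force: 41.4
```

```bash
python3 - <<'E'
from h import *
c=snap('wrist','w4.png')
s=arm.get_state();print(s['time_s'],s['position'],s['ee_rot'],s['opening'],s['wrist_force'],s['wrist_torque'],s['finger_force'])
E
```

```text
12.7 [ 0.61167869 -0.20536916  0.01723682] [3.13925407e+00 1.07406287e-03 1.57088324e+00] 0.010308195080316593 [-0.1474323  -0.41876511  5.40413108] [-0.04704418  0.0894618   0.0436813 ] 41.37794494628906
```

>>> {"api": "carry_out", "payload": {
  "plan": "0 0 -0.004 0 0 0 1;0 0 -0.01 0 0 0 1;0 0 -0.02 0 0 0 1;0 0 -0.03 0 0 0 1;0 0 -0.045 0 0 0 1;0 0 -0.06 0 0 0 1;0 0 -0.06 0 0 0 1;0 0 -0.06 0 0 0 1;0 0 -0.06 0 0 0 1"
}}

```text
time_s: 13.6
position: [0.61, -0.2046, 0.0752]
ee_rot: [-3.14, -0.0, 1.571]
wrist_force: [0.1, 0.2, -1.2]
opening: 0.0102
finger_force: 40.4
```

```bash
python3 - <<'E'
from h import *
s=arm.get_state();print(s['time_s'],s['position'],s['ee_rot'],s['opening'],s['wrist_force'],s['wrist_torque'],s['finger_force'])
o=[]
c=snap('wrist');o.append(cv2.resize(c['image'][100:340,200:440],(400,400),interpolation=2))
c=snap('side');u,v=w2px(c,s['position']).astype(int);o.append(cv2.resize(c['image'][v-50:v+50,u-50:u+50],(400,400),interpolation=2))
cv2.imwrite('pics/r1.png',np.hstack(o)[:,:,::-1])
E
```

```text
13.6 [ 0.61001859 -0.20458212  0.07521248] [-3.14032619e+00 -4.37549615e-04  1.57097921e+00] 0.010225098744601903 [ 0.07958233  0.20273609 -1.21962914] [-0.05021564  0.06447411  0.00264943] 40.39898335933685
```

View pics/r1.png

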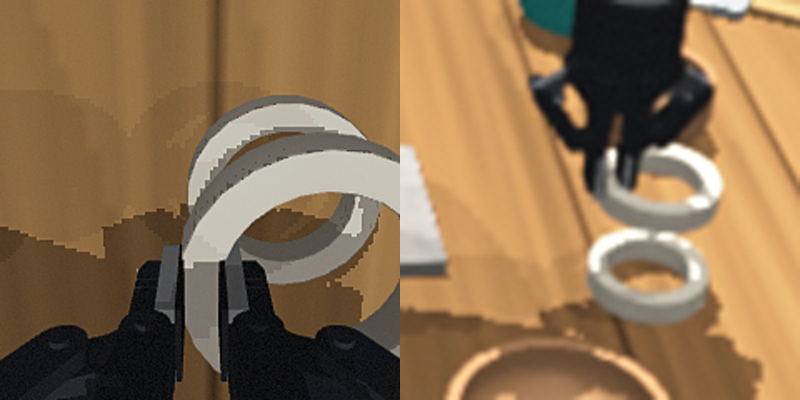

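>>> {"api": "carry_out", "payload": {
  "plan": "0.012 -0.03 -0.01 0 0 0 1;0.024 -0.06 -0.01 0 0 0 1;0.037 -0.09 -0.01 0 0 0 1;0.05 -0.12 -0.01 0 0 0 1;0.062 -0.15 -0.01 0 0 0 1;0.075 -0.18 -0.01 0 0 0 1;0.085 -0.205 -0.01 0 0 0 1;0.093 -0.221 -0.01 0 0 0 1;0.093 -0.221 -0.01 0 0 0 1;0.093 -0.221 -0.01 0 0 0 1;0.093 -0.221 -0.01 0 0 0 1;0.093 -0.221 -0.01 0 0 0 1"
}}

```text
time_s: 14.9
position: [0.3911, -0.1124, 0.086]
ee_rot: [3.14, 0.0, 1.571]
wrist_force: [0.1, 0.3, -1.7]
opening: 0.0102
finger_force: 40.4
```

```bash
python3 - <<'E'
from h import *
s=arm.get_state();print(s['time_s'],s['position'],s['ee_rot'],s['opening'],s['wrist_force'])
c=snap('wrist','w5.png');np.savez('w5.npz',**c)
t=snap('top')
for b in [(.4255,-.1145),(.4173,.1072)]:print('wrist px of batt',w2px(c,[*b,.015]))
for n,k in (('wrist',c),('top',t)):   # grey segmentation of batts
    im=k['image'].astype(int);m=((im.max(2)-im.min(2)<22)&(im.min(2)>60)&(im.max(2)<215)).astype(np.uint8)
    m=cv2.morphologyEx(m,cv2.MORPH_OPEN,np.ones((5,5)))
    cs,_=cv2.findContours(m,cv2.RETR_EXTERNAL,cv2.CHAIN_APPROX_NONE)
    for q in cs:
        if cv2.contourArea(q)>800: print(n,cv2.boundingRect(q),cv2.minAreaRect(q))
cv2.imwrite('pics/w5.png',c['image'][:,:,::-1])
E
```

```text
14.9 [ 0.39107312 -0.11238478  0.0860111 ] [3.14042759e+00 3.54217515e-04 1.57074097e+00] 0.010154176717793678 [ 0.12728505  0.3111005  -1.70623161]
wrist px of batt [364.10507146 211.49835107]
wrist px of batt [ 367.96545205 -166.95577193]
wrist (547, 258, 93, 92) ((593.0, 303.5), (91.0, 92.0), 90.0)
wrist (258, 106, 225, 215) ((371.2248840332031, 216.59820556640625), (214.01661682128906, 217.78236389160156), 87.36324310302734)
top (526, 271, 43, 44) ((547.0, 292.5), (43.0, 42.0), 90.0)
top (275, 177, 49, 50) ((299.49920654296875, 200.62013244628906), (49.33253860473633, 47.23916244506836), 80.90972137451172)
top (105, 21, 46, 43) ((127.47567749023438, 44.04594802856445), (43.5135612487793, 36.651206970214844), 27.89727020263672)
top (537, 0, 103, 400) ((588.0, 199.5), (399.0, 102.0), 90.0)
top (273, 0, 100, 16) ((322.5, 7.5), (15.0, 99.0), 90.0)
top (0, 0, 211, 400) ((104.99998474121094, 199.49996948242188), (209.99996948242188, 398.99993896484375), -0.0)
```

View pics/w5.png

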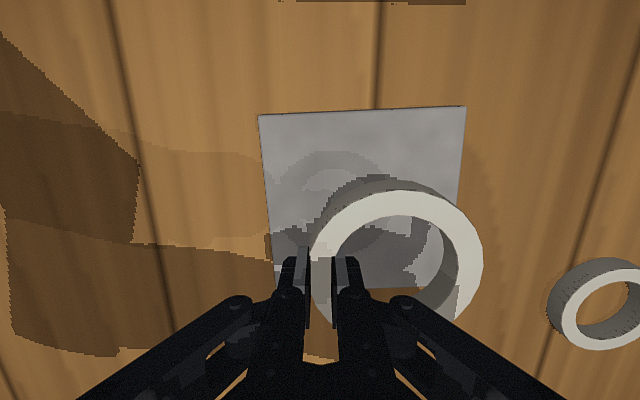

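```bash
python3 - <<'E'
from h import *
c=dict(np.load('w5.npz'))
f=lambda u,v,z:px2w(c,u,v,z)[:2].round(4)
print('batt TL',f(258,114,.015),'TR',f(466,106,.015),'L low',f(275,287,.015),'bot',f(420,290,.015))
for z in (.1,.1095,.118):
    print(z,'ring top',f(397,190,z),'right',f(483,262,z),'left',f(311,262,z),'inner L top R',f(331,262,z),f(393,217,z),f(459,262,z))
E
```

```text
batt TL [ 0.3471 -0.0405] TR [ 0.4932 -0.0352] L low [ 0.3519 -0.1843] bot [ 0.4773 -0.1876]
0.1 ring top [ 0.4273 -0.0701] right [ 0.4749 -0.1091] left [ 0.3862 -0.109 ] inner L top R [ 0.3965 -0.109 ] [ 0.4265 -0.084 ] [ 0.4625 -0.1091]
0.1095 ring top [ 0.4248 -0.0672] right [ 0.4691 -0.1034] left [ 0.3865 -0.1033] inner L top R [ 0.3961 -0.1033] [ 0.424 -0.08 ] [ 0.4575 -0.1034]
0.118 ring top [ 0.4225 -0.0645] right [ 0.4638 -0.0983] left [ 0.3868 -0.0982] inner L top R [ 0.3957 -0.0982] [ 0.4218 -0.0765] [ 0.4531 -0.0983]
```

```bash
python3 - <<'E'
from h import *
c=dict(np.load('w5.npz'));c['origin']=c['origin']+[0,0,.006]
f=lambda u,v,z:px2w(c,u,v,z)[:2].round(4)
print('batt TL',f(258,114,.015),'TR',f(466,106,.015),'L low',f(275,287,.015),'bot',f(420,290,.015))
z=.107
print(z,'ring top',f(397,190,z),'right',f(483,262,z),'left',f(311,262,z),'inner L top R',f(331,262,z),f(393,217,z),f(459,262,z))
E
```

```text
batt TL [ 0.346  -0.0408] TR [ 0.496  -0.0354] L low [ 0.3508 -0.1885] bot [ 0.4797 -0.192 ]
0.107 ring top [ 0.427  -0.0698] right [ 0.4743 -0.1085] left [ 0.3862 -0.1084] inner L top R [ 0.3964 -0.1084] [ 0.4262 -0.0835] [ 0.462  -0.1085]
```

>>> {"api": "carry_out", "payload": {
  "plan": "0 -0.005 0.02 0 0 0 1;0 -0.005 0.04 0 0 0 1;0 -0.005 0.06 0 0 0 1;0 -0.005 0.068 0 0 0 1;0 -0.005 0.07 0 0 0 1;0 -0.005 0.07 0 0 0 1"
}}

```text
time_s: 15.6
position: [0.3849, -0.112, 0.016]
ee_rot: [-3.142, -0.0, 1.571]
wrist_force: [0.0, -0.5, -1.5]
opening: 0.0104
finger_force: 40.4
```

>>> {"api": "carry_out", "payload": {
  "plan": "0 0 0.001 0 0 0 1;0 0 0.002 0 0 0 1;0 0 0.002 0 0 0 1"
}}

```text
time_s: 15.9
position: [0.3851, -0.112, 0.0143]
ee_rot: [3.141, 0.0, 1.571]
wrist_force: [0.2, -0.1, -1.8]
opening: 0.0101
finger_force: 40.5
```

>>> {"api": "carry_out", "payload": {
  "plan": "0 0 0.001 0 0 0 1;0 0 0.002 0 0 0 1;0 0 0.002 0 0 0 1"
}}

```text
time_s: 16.2
position: [0.3849, -0.112, 0.0122]
ee_rot: [3.141, 0.0, 1.571]
wrist_force: [0.2, -0.9, 2.7]
opening: 0.01
finger_force: 41.0
```

>>> {"api": "carry_out", "payload": {
  "plan": "0 0 0 0 0 0 0.3;0 0 0 0 0 0 0.3;0 0 0 0 0 0 0.3;0 0 -0.02 0 0 0 0.3;0 0 -0.05 0 0 0 0.3;0 0 -0.09 0 0 0 0.3;0 0 -0.12 0 0 0 0.3;0 0 -0.12 0 0 0 0.3;0 0 -0.12 0 0 0 0.3;0 0 -0.12 0 0 0 0.3"
}}

```text
time_s: 17.2
position: [0.3836, -0.1116, 0.1309]
ee_rot: [-3.14, -0.001, 1.571]
wrist_force: [0.9, 0.0, -0.7]
opening: 0.0296
finger_force: 0.0
```

```bash
cat >> h.py <<'E'
def wcam():
    c=cams.read_camera('wrist');c['origin']=np.array(c['origin'])+[0,0,.006];return c
def ring(c,z,guess,r=.06,thr=140):
    im=c['image'].astype(int);m=((im.min(2)>thr)).astype(np.uint8)
    P=[w2px(c,[guess[0]+a*r,guess[1]+b*r,z]) for a in(-1,1) for b in(-1,1)];P=np.array(P)
    a=np.maximum(P.min(0),0).astype(int);b=P.max(0).astype(int);w=np.zeros_like(m);w[a[1]:b[1],a[0]:b[0]]=1
    cs,_=cv2.findContours(m*w,cv2.RETR_EXTERNAL,cv2.CHAIN_APPROX_NONE);k=max(cs,key=cv2.contourArea)
    h=cv2.convexHull(k)[:,0]
    w=np.array([px2w(c,*q,z)[:2] for q in h.astype(float)])
    # circle fit
    A=np.c_[2*w,np.ones(len(w))];s=np.linalg.lstsq(A,(w**2).sum(1),rcond=None)[0]
    return s[:2].round(4),round(float(np.sqrt(s[2]+s[0]**2+s[1]**2)),4),cv2.boundingRect(k)
E
python3 - <<'E'
from h import *
s=arm.get_state();print(s['time_s'],s['position'],s['ee_rot'])
c=wcam();print('R on batt wrist',ring(c,.035,(.425,-.113)))
im=c['image'].astype(int);m=((im.max(2)-im.min(2)<25)&(im.min(2)>60)).astype(np.uint8)
u,v=w2px(c,[.425,-.113,.015]).astype(int);print(u,v)
for th in (140,): 
  t=snap('top');
  for g,z in (((.425,-.113),.035),((.645,-.205),.02)):
    try: print(ring(t,z,g))
    except Exception as e: print(e)
cv2.imwrite('pics/w6.png',cv2.resize(np.hstack([c['image'][:,120:520],t['image'][60:260,300:500].repeat(2,0).repeat(2,1)])[:,:,::-1],(800,400)))
E
```

```text
17.2 [ 0.38364172 -0.11157483  0.13089448] [-3.13964046e+00 -5.90567909e-04  1.57088596e+00]
R on batt wrist (array([ 0.4368, -0.1063]), 0.0563, (315, 128, 129, 100))
364 191
(array([ 0.4376, -0.1037]), 0.079, (354, 178, 43, 43))
(array([ 0.6488, -0.2085]), 0.0439, (394, 110, 31, 30))
```

View pics/w6.png

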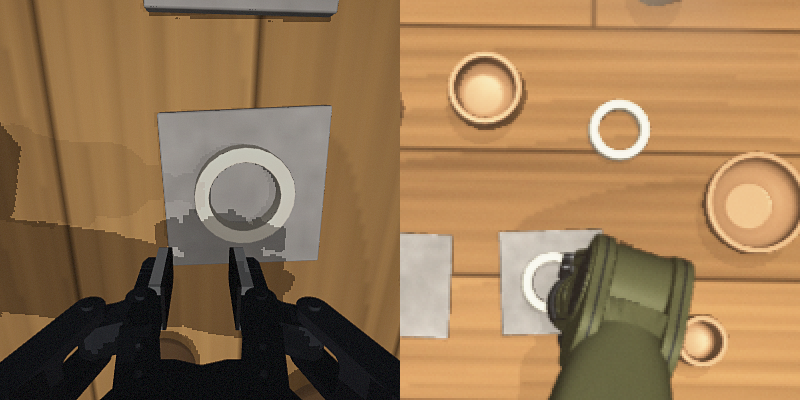

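```bash
python3 - <<'E'
from h import *
c=wcam();s=arm.get_state();print(s['position'])
print('batt',px2w(c,120+242,191.2,.015),[px2w(c,120+a,b,.015)[:2].round(4) for a,b in [(158,114),(331,106),(317,260),(167,263)]])
print('ring',[px2w(c,120+a,b,.035)[:2].round(4) for a,b in [(194,195),(295,195),(246,147),(243,243)]])
t=snap('top');print(ring(t,.02,(.648,-.2085)))
print('other batt edge', [px2w(c,120+a,b,.015)[:2].round(4) for a,b in [(145,9),(338,12)]])
E
```

```text
[ 0.38351731 -0.11154292  0.1307137 ]
batt [ 0.42227082 -0.11274158  0.015     ] [array([ 0.3463, -0.0425]), array([ 0.4953, -0.036 ]), array([ 0.5022, -0.1865]), array([ 0.3486, -0.1901])]
ring [array([ 0.3775, -0.1099]), array([ 0.4661, -0.1099]), array([ 0.4211, -0.0678]), array([ 0.4226, -0.1569])]
(array([ 0.6487, -0.2083]), 0.044, (394, 110, 31, 30))
other batt edge [array([0.3398, 0.0367]), array([0.4909, 0.0344])]
```

Ring 2 is centred on batt R to within 1 mm. Next is the other ring.

>>> {"api": "carry_out", "payload": {
  "plan": "-0.0935 0.2265 0 0 0 0 0.29;-0.0935 0.2265 0 0 0 0 0.29;-0.0935 0.2265 0 0 0 0 0.29;-0.0935 0.2265 0 0 0 0 0.29;-0.0935 0.2265 0 0 0 0 0.29;-0.0935 0.2265 0 0 0 0 0.29;-0.0935 0.2265 0.05 0 0 0 0.29;-0.0935 0.2265 0.08 0 0 0 0.29;-0.0935 0.2265 0.08 0 0 0 0.29;-0.0935 0.2265 0.08 0 0 0 0.29;-0.0935 0.2265 0.08 0 0 0 0.29"
}}

```text
time_s: 18.5
position: [0.6124, -0.2057, 0.0539]
ee_rot: [3.139, 0.001, 1.571]
wrist_force: [-0.2, -0.4, 0.2]
opening: 0.0304
finger_force: 0.0
```

```bash
python3 - <<'E'
from h import *
c=wcam();s=arm.get_state();print(s['position'],s['ee_rot'])
print(ring(c,.02,(.648,-.2085)),tw(.610,-.205,-.002,np.pi/2,s))
E
```

```text
[ 0.61270456 -0.20582123  0.05427202] [3.13782617e+00 1.23716631e-03 1.57098828e+00]
(array([ 0.648 , -0.2088]), 0.0441, (308, 168, 129, 84)) (array([ 0.0008, -0.0027,  0.0563]), np.float64(0.0))
```

>>> {"api": "carry_out", "payload": {
  "plan": "0 -0.002 0.025 0 0 0 0.29;0 -0.002 0.045 0 0 0 0.29;0 -0.002 0.053 0 0 0 0.29;0 -0.002 0.053 0 0 0 0.29;0 -0.002 0.053 0 0 0 0.5;0 -0.002 0.053 0 0 0 1;0 -0.002 0.053 0 0 0 1;0 -0.002 0.053 0 0 0 1;0 -0.002 0.053 0 0 0 1;0 -0.002 0.053 0 0 0 1;0 -0.002 0.053 0 0 0 1",
  "squeeze": 40
}}

```text
time_s: 19.65
position: [0.6104, -0.206, 0.0006]
ee_rot: [3.139, 0.001, 1.571]
wrist_force: [-1.4, -0.8, 7.0]
opening: 0.0131
finger_force: 41.2
```

>>> {"api": "carry_out", "payload": {
  "plan": "0 0 -0.01 0 0 0 1;0 0 -0.03 0 0 0 1;0 0 -0.05 0 0 0 1;0 0 -0.08 0 0 0 1;0 0 -0.11 0 0 0 1;0 0 -0.11 0 0 0 1;0 0 -0.11 0 0 0 1"
}}

```text
time_s: 20.35
position: [0.6094, -0.2053, 0.1096]
ee_rot: [3.14, 0.0, 1.571]
wrist_force: [0.4, 0.4, -3.1]
opening: 0.0128
finger_force: 41.0
```

>>> {"api": "carry_out", "payload": {
  "plan": "0.027 -0.02 0 0 0 0 1;0.054 -0.04 0 0 0 0 1;0.082 -0.06 0 0 0 0 1;0.11 -0.08 0 0 0 0 1;0.137 -0.1 0 0 0 0 1;0.164 -0.12 0 0 0 0 1;0.19 -0.14 0 0 0 0 1;0.22 -0.16 0 0 0 0 1;0.25 -0.183 0 0 0 0 1;0.28 -0.205 0 0 0 0 1;0.305 -0.223 0 0 0 0 1;0.317 -0.232 0 0 0 0 1"
}}

```text
time_s: 21.55
position: [0.3732, 0.1126, 0.1073]
ee_rot: [-3.137, 0.001, 1.573]
wrist_force: [-0.0, -0.7, -2.2]
opening: 0.0131
finger_force: 41.3
```

>>> {"api": "carry_out", "payload": {
  "plan": "0 0 0.01 0 0 0 1;0 0 0.02 0 0 0 1;0 0 0.02 0 0 0 1;0 0 0.02 0 0 0 1"
}}

```text
time_s: 21.95
position: [0.3767, 0.1108, 0.088]
ee_rot: [-3.14, 0.001, 1.57]
wrist_force: [-0.6, -0.2, -1.3]
opening: 0.0132
finger_force: 41.3
```

```bash
python3 - <<'E'
from h import *
c=wcam();s=arm.get_state();print(s['position'],s['ee_rot'],s['wrist_force'])
im=c['image'].astype(int);z=s['position'][2]
print('held ring',ring(c,z+.02,s['position'][:2]+[.038,-.002],.055,150))
# batt far edge: rows where grey starts along columns; side edges along a row
g=((im.max(2)-im.min(2)<25)&(im.min(2)>50)).astype(int)
for u in (300,330,360,390,420):
    col=g[:,u];v=next((i for i in range(20,200) if col[i:i+8].all()),None);print(u,v,v and px2w(c,u,v,.015)[:2].round(4))
for v in (140,155,170):
    r=np.where(g[v,180:520])[0]+180;print(v,r.min(),r.max(),px2w(c,r.min(),v,.015)[:2].round(4),px2w(c,r.max(),v,.015)[:2].round(4))
cv2.imwrite('pics/w7.png',c['image'][:,:,::-1])
E
```

```text
[0.37721162 0.11099437 0.08844833] [-3.14059252e+00  3.71877593e-04  1.56947723e+00] [-0.02341899  1.39690042 -1.40724301]
held ring (array([0.415 , 0.1106]), 0.0441, (310, 187, 171, 126))
300 109 [0.3619 0.1857]
330 110 [0.3837 0.185 ]
360 110 [0.4056 0.1849]
390 111 [0.4275 0.1842]
420 112 [0.4494 0.1834]
140 275 476 [0.3425 0.1634] [0.4936 0.1631]
155 275 473 [0.342 0.152] [0.4932 0.1518]
170 276 470 [0.3421 0.1403] [0.4928 0.14  ]
```

>>> {"api": "carry_out", "payload": {
  "plan": "-0.001 0.0015 0.02 0 0 0 1;-0.001 0.0015 0.04 0 0 0 1;-0.001 0.0015 0.055 0 0 0 1;-0.001 0.0015 0.065 0 0 0 1;-0.001 0.0015 0.068 0 0 0 1;-0.001 0.0015 0.068 0 0 0 1"
}}

```text
time_s: 22.6
position: [0.3788, 0.1103, 0.0208]
ee_rot: [-3.141, 0.0, 1.57]
wrist_force: [0.4, 0.1, -1.3]
opening: 0.0135
finger_force: 41.3
```

>>> {"api": "carry_out", "payload": {
  "plan": "0 0 0.001 0 0 0 1;0 0 0.002 0 0 0 1;0 0 0.002 0 0 0 1"
}}

```text
time_s: 22.9
position: [0.379, 0.1107, 0.0193]
ee_rot: [3.141, -0.0, 1.571]
wrist_force: [0.7, -0.3, -1.6]
opening: 0.0125
finger_force: 41.3
```

>>> {"api": "carry_out", "payload": {
  "plan": "0 0 0.001 0 0 0 1;0 0 0.002 0 0 0 1;0 0 0.002 0 0 0 1"
}}

```text
time_s: 23.2
position: [0.3785, 0.1106, 0.0169]
ee_rot: [-3.141, 0.0, 1.571]
wrist_force: [-0.3, 0.8, -1.1]
opening: 0.0129
finger_force: 41.3
```

>>> {"api": "carry_out", "payload": {
  "plan": "0 0 0.001 0 0 0 1;0 0 0.001 0 0 0 1"
}}

```text
time_s: 23.4
position: [0.3786, 0.1106, 0.0158]
ee_rot: [-3.142, -0.0, 1.571]
wrist_force: [0.5, -0.6, -1.6]
opening: 0.0133
finger_force: 41.2
```

>>> {"api": "carry_out", "payload": {
  "plan": "0 0 0.001 0 0 0 1;0 0 0.001 0 0 0 1"
}}

```text
time_s: 23.6
position: [0.3786, 0.1107, 0.0155]
ee_rot: [3.141, -0.0, 1.571]
wrist_force: [-2.1, -0.2, 7.7]
opening: 0.0132
finger_force: 42.2
```

>>> {"api": "carry_out", "payload": {
  "plan": "0 0 0.001 0 0 0 1;0 0 0.001 0 0 0 1"
}}

```text
time_s: 23.8
position: [0.3787, 0.1107, 0.0154]
ee_rot: [3.141, -0.0, 1.571]
wrist_force: [-5.1, -1.7, 19.1]
opening: 0.013
finger_force: 43.3
```

>>> {"api": "carry_out", "payload": {
  "plan": "0 0 -0.001 0 0 0 0.3;0 0 -0.001 0 0 0 0.3;0 0 -0.001 0 0 0 0.3;0 0 -0.03 0 0 0 0.3;0 0 -0.07 0 0 0 0.3;0 0 -0.11 0 0 0 0.3;0 0 -0.12 0 0 0 0.3;0 0 -0.12 0 0 0 0.3;0 0 -0.12 0 0 0 0.3"
}}

```text
time_s: 24.7
position: [0.3779, 0.1104, 0.1329]
ee_rot: [-3.14, 0.0, 1.571]
wrist_force: [-0.4, 0.3, -0.6]
opening: 0.0299
finger_force: 0.0
```

```bash
python3 - <<'E'
from h import *
c=wcam();s=arm.get_state();print(s['position'],s['ee_rot'],s['wrist_force'])
im=c['image'].astype(int)
print('ring',[ring(c,.035,(.4165,.11),.055,t) for t in (150,165,180)])
g=((im.max(2)-im.min(2)<25)&(im.min(2)>50)).astype(int)
for u in (330,360,390):
    v=next((i for i in range(20,200) if g[i:i+8,u].all()),None);print(u,v,v and px2w(c,u,v,.015)[:2].round(4))
for v in (150,190):
    r=np.where(g[v,200:500])[0]+200;print(v,px2w(c,r.min(),v,.015)[:2].round(4),px2w(c,r.max(),v,.015)[:2].round(4))
t=snap('top');im=t['image'].astype(int)
cv2.imwrite('pics/w8.png',cv2.resize(c['image'][50:300,200:500,::-1],None,fx=1.3,fy=1.3))
print(tw(.4785,.41,.13,np.pi/2,s))
E
```

```text
[0.37732962 0.11027547 0.13242846] [-3.13881206e+00  8.18332478e-04  1.57096281e+00] [ 0.35937551 -0.77719416  0.88398062]
ring [(array([0.4167, 0.1108]), 0.0439, (315, 146, 100, 81)), (array([0.4167, 0.1109]), 0.0436, (316, 146, 98, 81)), (array([0.4063, 0.1247]), 0.0266, (327, 151, 19, 15))]
330 107 [0.3861 0.185 ]
360 108 [0.4122 0.1841]
390 108 [0.4383 0.1841]
150 [0.342  0.1476] [0.4928 0.1475]
190 [0.3412 0.1095] [0.4914 0.1094]
(array([0.2997, 0.1012, 0.0024]), np.float64(0.0))
```

>>> {"api": "carry_out", "payload": {
  "plan": "0.3 0.101 0 0 0 0 0.29;0.3 0.101 0 0 0 0 0.29;0.3 0.101 0 0 0 0 0.29;0.3 0.101 0 0 0 0 0.29;0.3 0.101 0 0 0 0 0.29;0.3 0.101 0 0 0 0 0.29;0.3 0.101 0 0 0 0 0.29;0.3 0.101 0 0 0 0 0.29;0.3 0.101 0 0 0 0 0.29;0.3 0.101 0 0 0 0 0.29;0.3 0.101 0 0 0 0 0.29"
}}

```text
time_s: 25.9
position: [0.479, 0.4091, 0.1337]
ee_rot: [-3.141, 0.001, 1.57]
wrist_force: [-0.6, 0.1, 0.3]
opening: 0.03
finger_force: 0.0
```

```bash
cat >> h.py <<'E'
def potfit(c,g,z,R0):
    "best rim circle: maximise gradient along projected outer circle of radius R0"
    im=cv2.GaussianBlur(c['image'],(3,3),0).astype(float)
    G=np.zeros(im.shape[:2])
    for k in range(3): G=np.maximum(G,np.hypot(cv2.Sobel(im[:,:,k],-1,1,0),cv2.Sobel(im[:,:,k],-1,0,1)))
    G=np.minimum(G,200);a=np.linspace(0,2*np.pi,180,endpoint=False);best=(-1,)
    def sc(x,y,r):
        W=np.c_[x+r*np.cos(a),y+r*np.sin(a),np.full(180,z)]
        q=(W-c['origin'])@rot(c['orientation'])*[1,-1,-1];q=(q@c['K'].T);q=q[:,:2]/q[:,2:]
        return cv2.remap(G.astype(np.float32),q[:,0].astype(np.float32)[None],q[:,1].astype(np.float32)[None],1,borderValue=0)[0].mean()
    for st,n in ((.004,5),(.001,4),(.0005,2)):
        b0=best[1:3] if best[0]>=0 else g
        for i in range(-n,n+1):
            for j in range(-n,n+1):
                x,y=b0[0]+i*st,b0[1]+j*st;v=sc(x,y,R0)+sc(x,y,R0-.008)
                if v>best[0]: best=(v,x,y)
    return np.round(best,4)
E
python3 - <<'E'
from h import *
c=wcam();t=snap('top');s=arm.get_state();print(s['position'],s['ee_rot'])
print('wrist',potfit(c,(.5475,.41),.058,.072)); print('top',potfit(t,(.5475,.41),.058,.072))
print('medium top',potfit(t,(.6954,-.0112),.06,.052),'B',potfit(t,(.54,-.397),.058,.072),potfit(t,(.352,.323),.062,.036),potfit(t,(.344,-.316),.062,.036))
E
```

```text
[0.47940678 0.40954487 0.13419558] [-3.14147297e+00  1.56836087e-04  1.56983080e+00]
wrist [224.148    0.5475   0.4115]
top [293.8694   0.5475   0.411 ]
medium top [ 3.499246e+02  6.884000e-01 -1.570000e-02] B [338.3817   0.5405  -0.397 ] [300.4359   0.358    0.3005] [ 3.502844e+02  3.445000e-01 -3.075000e-01]
```

>>> {"api": "carry_out", "payload": {
  "plan": "0.0035 0 0.03 0 0 0 0.29;0.0035 0 0.06 0 0 0 0.29;0.0035 0 0.085 0 0 0 0.29;0.0035 0 0.1 0 0 0 0.29;0.0035 0 0.1025 0 0 0 0.29;0.0035 0 0.1025 0 0 0 0.29;0.0035 0 0.1025 0 0 0 0.5;0.0035 0 0.1025 0 0 0 0.7;0.0035 0 0.1025 0 0 0 1;0.0035 0 0.1025 0 0 0 1;0.0035 0 0.1025 0 0 0 1;0.0035 0 0.1025 0 0 0 1",
  "squeeze": 30
}}

```text
time_s: 27.2
position: [0.4786, 0.4141, 0.0318]
ee_rot: [-3.14, -0.0, 1.571]
wrist_force: [-4.9, -1.0, 5.9]
opening: 0.008
finger_force: 30.0
```

>>> {"api": "carry_out", "payload": {
  "plan": "0 0 0 0 0 0 1;0 0 0 0 0 0 1;0 0 0 0 0 0 1;0 0 -0.003 0 0 0 1;0 0 -0.008 0 0 0 1;0 0 -0.015 0 0 0 1;0 0 -0.02 0 0 0 1;0 0 -0.02 0 0 0 1;0 0 -0.02 0 0 0 1"
}}

```text
time_s: 28.1
position: [0.4798, 0.4143, 0.0516]
ee_rot: [3.141, -0.0, 1.571]
wrist_force: [0.1, -0.6, -4.3]
opening: 0.0078
finger_force: 29.5
```

```bash
python3 - <<'E'
from h import *
c=wcam();t=snap('top');s=arm.get_state();print(s['position'],s['ee_rot'],s['wrist_force'],s['wrist_torque'],s['opening'])
for z in(.07,.074,.078,.082):print('wrist',z,potfit(c,(.5475,.41),z,.072))
print('top',potfit(t,(.5475,.41),.078,.072))
cv2.imwrite('pics/w9.png',c['image'][:,:,::-1])
E
```

```text
[0.47938323 0.41396223 0.05112894] [-3.14118827e+00  3.39818763e-04  1.57086298e+00] [-0.29940512  0.64384319 -3.72963311] [0.01367115 0.32362936 0.03342734] 0.0078082837671453
wrist 0.07 [121.0508   0.547    0.4085]
wrist 0.074 [147.4245   0.5505   0.4135]
wrist 0.078 [165.4697   0.5475   0.4135]
wrist 0.082 [115.6216   0.5475   0.414 ]
top [264.7552   0.5485   0.4115]
```

>>> {"api": "carry_out", "payload": {
  "plan": "0 0 -0.02 0 0 0 1;-0.01 0 -0.05 0 0 0 1;-0.03 -0.01 -0.08 0 0 0 1;-0.06 -0.025 -0.1 0 0 0 1;-0.09 -0.038 -0.1 0 0 0 1;-0.12 -0.052 -0.1 0 0 0 1;-0.15 -0.065 -0.1 0 0 0 1;-0.18 -0.078 -0.1 0 0 0 1;-0.21 -0.091 -0.1 0 0 0 1;-0.24 -0.104 -0.1 0 0 0 1;-0.27 -0.117 -0.1 0 0 0 1;-0.29 -0.126 -0.1 0 0 0 1"
}}

```text
time_s: 29.4
position: [0.3516, 0.1221, 0.1511]
ee_rot: [-3.14, 0.001, 1.57]
wrist_force: [0.4, 0.7, -4.9]
opening: 0.0081
finger_force: 30.5
```

>>> {"api": "carry_out", "payload": {
  "plan": "-0.012 -0.005 0 0 0 0 1;-0.012 -0.005 0 0 0 0 1;-0.012 -0.005 0.02 0 0 0 1;-0.012 -0.005 0.04 0 0 0 1;-0.012 -0.005 0.05 0 0 0 1;-0.012 -0.005 0.05 0 0 0 1;-0.012 -0.005 0.05 0 0 0 1"
}}

```text
time_s: 30.1
position: [0.3492, 0.1127, 0.1017]
ee_rot: [3.141, -0.0, 1.572]
wrist_force: [0.4, 0.5, -3.9]
opening: 0.0077
finger_force: 30.6
```

```bash
python3 - <<'E'
from h import *
c=wcam();t=snap('top');s=arm.get_state();p=s['position'];print(p,s['ee_rot'],s['wrist_force'],s['wrist_torque'],s['opening'])
print('wrist',potfit(c,p[:2]+[.068,0],p[2]+.026,.072));print('top',potfit(t,p[:2]+[.068,0],p[2]+.026,.072))
cv2.imwrite('pics/w10.png',c['image'][:,:,::-1])
E
```

```text
[0.3496444  0.11266334 0.10215744] [ 3.13996003e+00 -5.89758712e-04  1.57128194e+00] [-0.58350197  0.25744664 -3.91507672] [ 0.01872638  0.21558886 -0.004734  ] 0.007841993843682313
wrist [1.780143e+02 4.171000e-01 1.122000e-01]
top [2.848098e+02 4.186000e-01 1.112000e-01]
```

>>> {"api": "carry_out", "payload": {
  "plan": "-0.001 0 0.01 0 0 0 1;-0.001 0 0.02 0 0 0 1;-0.001 0 0.028 0 0 0 1;-0.001 0 0.034 0 0 0 1;-0.001 0 0.035 0 0 0 1;-0.001 0 0.035 0 0 0 1"
}}

```text
time_s: 30.8
position: [0.3487, 0.1112, 0.0665]
ee_rot: [-3.142, 0.0, 1.571]
wrist_force: [-0.5, -0.1, -3.1]
opening: 0.0079
finger_force: 30.6
```

>>> {"api": "carry_out", "payload": {
  "plan": "0 0 0.001 0 0 0 1;0 0 0.002 0 0 0 1;0 0 0.002 0 0 0 1"
}}

```text
time_s: 31.1
position: [0.3489, 0.1112, 0.0646]
ee_rot: [3.141, -0.0, 1.571]
wrist_force: [0.1, 0.4, -3.3]
opening: 0.0077
finger_force: 30.2
```

>>> {"api": "carry_out", "payload": {
  "plan": "0 0 0.001 0 0 0 1;0 0 0.001 0 0 0 1"
}}

```text
time_s: 31.3
position: [0.3485, 0.1113, 0.0635]
ee_rot: [-3.141, -0.0, 1.571]
wrist_force: [-1.4, 0.5, -1.8]
opening: 0.0077
finger_force: 29.8
```

>>> {"api": "carry_out", "payload": {
  "plan": "0 0 0.001 0 0 0 1;0 0 0.001 0 0 0 1"
}}

```text
time_s: 31.5
position: [0.3482, 0.1114, 0.0626]
ee_rot: [-3.141, -0.001, 1.571]
wrist_force: [-4.4, 1.2, 2.2]
opening: 0.0078
finger_force: 30.1
```

>>> {"api": "carry_out", "payload": {
  "plan": "0 0 0 0 0 0 0.75;0 0 0 0 0 0 0.65;0 0 0 0 0 0 0.5;0 0 0 0 0 0 0.4;0 0 0 0 0 0 0.4;0 0 -0.01 0 0 0 0.4;0 0 -0.03 0 0 0 0.4;0 0 -0.06 0 0 0 0.4;0 0 -0.09 0 0 0 0.3;0 0 -0.09 0 0 0 0.3;0 0 -0.09 0 0 0 0.3"
}}

```text
time_s: 32.6
position: [0.3493, 0.1113, 0.1529]
ee_rot: [3.14, -0.001, 1.571]
wrist_force: [-0.5, -0.1, -0.0]
opening: 0.0297
finger_force: 0.0
```

```bash
python3 - <<'E'
from h import *
c=wcam();t=snap('top');s=arm.get_state();p=s['position'];print(p,s['ee_rot'],s['wrist_force'],s['opening'])
print('wrist',potfit(c,(.417,.111),.088,.072));print('top',potfit(t,(.417,.111),.088,.072))
cv2.imwrite('pics/w11.png',c['image'][:,:,::-1])
print('B',potfit(t,(.5405,-.397),.058,.072))
E
```

```text
[0.34787131 0.11086822 0.15158998] [-3.14018866e+00  5.20439892e-04  1.57088532e+00] [ 0.79248385 -0.06582754 -0.81047923] 0.030216510116976052
wrist [2.081073e+02 4.180000e-01 1.110000e-01]
top [2.73319e+02 4.17500e-01 1.10500e-01]
B [333.0425   0.5405  -0.397 ]
```

>>> {"api": "carry_out", "payload": {
  "plan": "-0.506 0.1245 0 0 0 0 0.29;-0.506 0.1245 0 0 0 0 0.29;-0.506 0.1245 0 0 0 0 0.29;-0.506 0.1245 0 0 0 0 0.29;-0.506 0.1245 0 0 0 0 0.29;-0.506 0.1245 0 0 0 0 0.29;-0.506 0.1245 0 0 0 0 0.29;-0.506 0.1245 0 0 0 0 0.29;-0.506 0.1245 0 0 0 0 0.29;-0.506 0.1245 0 0 0 0 0.29;-0.506 0.1245 0 0 0 0 0.29;-0.506 0.1245 0 0 0 0 0.29"
}}

```text
time_s: 33.9
position: [0.473, -0.3977, 0.1499]
ee_rot: [-3.14, -0.001, 1.568]
wrist_force: [-0.2, 0.5, 0.0]
opening: 0.0303
finger_force: 0.0
```

>>> {"api": "carry_out", "payload": {
  "plan": "0 0 0.02 0 0 0 0.29;0 0 0.02 0 0 0 0.29;0 0 0.02 0 0 0 0.29;0 0 0.02 0 0 0 0.29"
}}

```text
time_s: 34.3
position: [0.4731, -0.3941, 0.1328]
ee_rot: [-3.141, -0.0, 1.572]
wrist_force: [0.9, -0.7, -0.8]
opening: 0.0302
finger_force: 0.0
```

```bash
python3 - <<'E'
from h import *
c=wcam();s=arm.get_state();p=s['position'];print(p,s['ee_rot'])
w=potfit(c,(.5405,-.397),.058,.072);print('wrist',w);print(tw(w[1]-.068,w[2]+.002,.0315,np.pi/2,s))
E
```

```text
[ 0.4734378  -0.3943557   0.13314012] [3.14100211e+00 4.36642657e-04 1.57173147e+00]
wrist [223.2428   0.5405  -0.397 ]
(array([-0.0006, -0.0009,  0.1016]), np.float64(0.1))
```

>>> {"api": "carry_out", "payload": {
  "plan": "0 -0.001 0.03 0 0 0 0.29;0 -0.001 0.06 0 0 0 0.29;0 -0.001 0.085 0 0 0 0.29;0 -0.001 0.1 0 0 0 0.29;0 -0.001 0.101 0 0 0 0.29;0 -0.001 0.101 0 0 0 0.29;0 -0.001 0.101 0 0 0 0.5;0 -0.001 0.101 0 0 0 0.7;0 -0.001 0.101 0 0 0 1;0 -0.001 0.101 0 0 0 1;0 -0.001 0.101 0 0 0 1;0 -0.001 0.101 0 0 0 1",
  "squeeze": 30
}}

```text
time_s: 35.55
position: [0.4717, -0.3954, 0.0319]
ee_rot: [-3.141, 0.001, 1.57]
wrist_force: [-4.4, -2.5, 5.5]
opening: 0.0073
finger_force: 29.9
```

>>> {"api": "carry_out", "payload": {
  "plan": "0 0 0 0 0 0 1;0 0 0 0 0 0 1;0 0 0 0 0 0 1;0 0 -0.003 0 0 0 1;0 0 -0.01 0 0 0 1;0 0 -0.03 0 0 0 1;0 0 -0.06 0 0 0 1;0 0 -0.09 0 0 0 1;0 0 -0.12 0 0 0 1;0 0 -0.12 0 0 0 1;0 0 -0.12 0 0 0 1"
}}

```text
time_s: 36.65
position: [0.4723, -0.3945, 0.1511]
ee_rot: [3.141, -0.0, 1.571]
wrist_force: [-0.1, -0.1, -4.5]
opening: 0.0072
finger_force: 30.1
```

```bash
python3 - <<'E'
from h import *
c=wcam();t=snap('top');s=arm.get_state();p=s['position'];print(p,s['ee_rot'],s['wrist_force'],s['wrist_torque'],s['opening'])
print('wrist',potfit(c,p[:2]+[.068,0],p[2]+.026,.072)[1:]-p[:2]);print('top',potfit(t,p[:2]+[.068,0],p[2]+.026,.072)[1:]-p[:2])
print(tw(.4225-.068,-.1125,.152,np.pi/2,s))
E
```

```text
[ 0.47098445 -0.3935806   0.14919419] [-3.13850329e+00 -2.88357172e-03  1.57121862e+00] [ 0.17929543 -0.375881   -3.73453794] [0.02959225 0.27797597 0.02352278] 0.007266588442153927
wrist [ 6.25155499e-02 -1.94009397e-05]
top [ 0.06901555 -0.0010194 ]
(array([ 0.2811, -0.1164, -0.0028]), np.float64(0.0))
```

>>> {"api": "carry_out", "payload": {
  "plan": "0.025 -0.01 0 0 0 0 1;0.05 -0.02 0 0 0 0 1;0.075 -0.03 0 0 0 0 1;0.1 -0.042 0 0 0 0 1;0.13 -0.055 0 0 0 0 1;0.16 -0.067 0 0 0 0 1;0.19 -0.08 0 0 0 0 1;0.22 -0.092 0 0 0 0 1;0.245 -0.103 0 0 0 0 1;0.265 -0.111 0 0 0 0 1;0.28 -0.117 0 0 0 0 1;0.282 -0.118 0 0 0 0 1"
}}

```text
time_s: 37.95
position: [0.3512, -0.1108, 0.1497]
ee_rot: [-3.137, -0.002, 1.573]
wrist_force: [-0.2, 0.1, -3.6]
opening: 0.0075
finger_force: 30.1
```

>>> {"api": "carry_out", "payload": {
  "plan": "0 0 0.01 0 0 0 1;0 0 0.03 0 0 0 1;0 0 0.048 0 0 0 1;0 0 0.05 0 0 0 1;0 0 0.05 0 0 0 1;0 0 0.05 0 0 0 1"
}}

```text
time_s: 38.55
position: [0.3548, -0.1134, 0.1017]
ee_rot: [3.141, 0.0, 1.57]
wrist_force: [0.6, 0.7, -4.2]
opening: 0.0073
finger_force: 30.0
```

```bash
python3 - <<'E'
from h import *
c=wcam();t=snap('top');s=arm.get_state();p=s['position'];print(p,s['ee_rot'],s['wrist_force'],s['wrist_torque'],s['opening'])
print('wrist',potfit(c,p[:2]+[.068,0],p[2]+.026,.072));print('top',potfit(t,p[:2]+[.068,0],p[2]+.026,.072))
E
```

```text
[ 0.35505665 -0.11333513  0.10204929] [3.13998006e+00 5.48796355e-04 1.57060343e+00] [ 0.66385788 -0.02811437 -2.90185689] [ 0.00091521  0.21501899 -0.02089898] 0.00736784637802008
wrist [ 1.872303e+02  4.231000e-01 -1.143000e-01]
top [ 2.80952e+02  4.24100e-01 -1.14800e-01]
```

>>> {"api": "carry_out", "payload": {
  "plan": "0.0015 -0.0015 0.01 0 0 0 1;0.0015 -0.0015 0.02 0 0 0 1;0.0015 -0.0015 0.028 0 0 0 1;0.0015 -0.0015 0.034 0 0 0 1;0.0015 -0.0015 0.036 0 0 0 1;0.0015 -0.0015 0.036 0 0 0 1"
}}

```text
time_s: 39.25
position: [0.3526, -0.1114, 0.0653]
ee_rot: [-3.141, -0.0, 1.571]
wrist_force: [0.2, 0.4, -4.2]
opening: 0.0078
finger_force: 30.0
```

>>> {"api": "carry_out", "payload": {
  "plan": "0 0 0.001 0 0 0 1;0 0 0.002 0 0 0 1;0 0 0.002 0 0 0 1"
}}

```text
time_s: 39.55
position: [0.3529, -0.1115, 0.0637]
ee_rot: [3.141, 0.0, 1.571]
wrist_force: [-0.4, -0.4, -0.9]
opening: 0.0073
finger_force: 29.3
```

>>> {"api": "carry_out", "payload": {
  "plan": "0 0 0.001 0 0 0 1;0 0 0.001 0 0 0 1"
}}

```text
time_s: 39.75
position: [0.3528, -0.1115, 0.0628]
ee_rot: [3.141, 0.0, 1.571]
wrist_force: [-2.7, 1.1, 3.6]
opening: 0.0074
finger_force: 29.4
```

Contact, so I release and retreat.

>>> {"api": "carry_out", "payload": {
  "plan": "0 0 0 0 0 0 0.75;0 0 0 0 0 0 0.65;0 0 0 0 0 0 0.5;0 0 0 0 0 0 0.4;0 0 0 0 0 0 0.4;0 0 -0.01 0 0 0 0.4;0 0 -0.03 0 0 0 0.4;0 0 -0.06 0 0 0 0.4;0 0 -0.09 0 0 0 0.3;0 0 -0.09 0 0 0 0.3;0 0 -0.09 0 0 0 0.3"
}}

```text
time_s: 40.85
position: [0.3533, -0.1116, 0.1528]
ee_rot: [3.14, 0.001, 1.571]
wrist_force: [0.1, 0.4, -0.9]
opening: 0.0299
finger_force: 0.0
```

```bash
python3 - <<'E'
from h import *
c=wcam();t=snap('top');s=arm.get_state();p=s['position'];print(p,s['ee_rot'],s['wrist_force'],s['opening'])
print('wrist',potfit(c,(.422,-.112),.088,.072));print('top',potfit(t,(.422,-.112),.088,.072),potfit(t,(.417,.111),.088,.072))
print('medium',potfit(t,(.6954,-.0112),.06,.052),potfit(t,(.6884,-.0157),.06,.052),'smalls',potfit(t,(.352,.323),.062,.036),potfit(t,(.344,-.316),.062,.036))
cv2.imwrite('pics/t12.png',t['image'][:,:,::-1])
E
```

```text
[ 0.35184216 -0.11111205  0.15157567] [-3.14009952e+00 -5.02119753e-04  1.57090984e+00] [-0.00741432  0.55238917  0.05225018] 0.029990602083537078
wrist [ 2.204958e+02  4.225000e-01 -1.120000e-01]
top [ 2.853914e+02  4.230000e-01 -1.120000e-01] [3.73656e+02 4.17500e-01 1.10000e-01]
medium [ 3.476859e+02  6.884000e-01 -1.570000e-02] [ 3.476859e+02  6.884000e-01 -1.570000e-02] smalls [3.558375e+02 3.515000e-01 3.245000e-01] [265.8798   0.34    -0.3085]
```

>>> {"api": "carry_out", "payload": {
  "plan": "0.098 0.2875 0.01 0 0 0 0.29;0.098 0.2875 0.01 0 0 0 0.29;0.098 0.2875 0.01 0 0 0 0.29;0.098 0.2875 0.01 0 0 0 0.29;0.098 0.2875 0.01 0 0 0 0.29;0.098 0.2875 0.01 0 0 0 0.29;0.098 0.2875 0.01 0 0 0 0.29;0.098 0.2875 0.01 0 0 0 0.29;0.098 0.2875 0.01 0 0 0 0.29;0.098 0.2875 0.01 0 0 0 0.29"
}}

```text
time_s: 41.95
position: [0.6382, -0.0139, 0.1422]
ee_rot: [-3.14, 0.0, 1.57]
wrist_force: [0.8, -0.2, 0.1]
opening: 0.0302
finger_force: 0.0
```

```bash
python3 - <<'E'
from h import *
c=wcam();t=snap('top');s=arm.get_state();p=s['position'];print(p,s['ee_rot'])
for g in ((.6884,-.0157),(.6954,-.0112)): print('wrist',potfit(c,g,.06,.052),'top',potfit(t,g,.06,.052))
i=c['image'][60:310,250:500];cv2.imwrite('pics/w13.png',np.hstack([cv2.resize(i,(400,400)),cv2.resize(t['image'][60:260,240:440],(400,400))])[:,:,::-1])
E
```

```text
[ 0.63884672 -0.01393965  0.14284329] [-3.14126564e+00  4.94720269e-05  1.57002767e+00]
wrist [ 2.488915e+02  6.974000e-01 -1.020000e-02] top [ 1.694927e+02  6.979000e-01 -1.020000e-02]
wrist [ 2.488915e+02  6.974000e-01 -1.020000e-02] top [ 1.694927e+02  6.979000e-01 -1.020000e-02]
```

>>> {"api": "carry_out", "payload": {
  "plan": "0.0055 0.011 0.03 0 0 0 0.29;0.0055 0.011 0.06 0 0 0 0.29;0.0055 0.011 0.085 0 0 0 0.29;0.0055 0.011 0.1 0 0 0 0.29;0.0055 0.011 0.103 0 0 0 0.29;0.0055 0.011 0.103 0 0 0 0.29;0.0055 0.011 0.103 0 0 0 0.5;0.0055 0.011 0.103 0 0 0 0.7;0.0055 0.011 0.103 0 0 0 1;0.0055 0.011 0.103 0 0 0 1;0.0055 0.011 0.103 0 0 0 1;0.0055 0.011 0.103 0 0 0 1",
  "squeeze": 30
}}

```text
time_s: 43.25
position: [0.6508, -0.0081, 0.0406]
ee_rot: [3.141, 0.001, 1.571]
wrist_force: [-3.4, -2.1, 5.7]
opening: 0.0073
finger_force: 28.8
```

>>> {"api": "carry_out", "payload": {
  "plan": "0 0 0 0 0 0 1;0 0 0 0 0 0 1;0 0 0 0 0 0 1;0 0 -0.003 0 0 0 1;0 0 -0.01 0 0 0 1;0 0 -0.03 0 0 0 1;0 0 -0.06 0 0 0 1;0 0 -0.09 0 0 0 1;0 0 -0.12 0 0 0 1;0 0 -0.12 0 0 0 1;0 0 -0.12 0 0 0 1"
}}

```text
time_s: 44.35
position: [0.6516, -0.0077, 0.1598]
ee_rot: [3.14, -0.0, 1.571]
wrist_force: [-0.4, -0.4, -2.6]
opening: 0.0074
finger_force: 28.1
```

```bash
python3 - <<'E'
from h import *
c=wcam();t=snap('top');s=arm.get_state();p=s['position'];print(p,s['ee_rot'],s['wrist_force'],s['wrist_torque'],s['opening'])
print('wrist',potfit(c,p[:2]+[.0475,0],p[2]+.0205,.052)-[0,*p[:2]]);print('top',potfit(t,p[:2]+[.0475,0],p[2]+.0205,.052)-[0,*p[:2]])
cv2.imwrite('pics/w14.png',c['image'][:,:,::-1])
E
```

```text
[ 0.64990755 -0.00774758  0.15759106] [-3.13846169e+00 -1.24138478e-04  1.57097476e+00] [-0.17212838  0.38463583 -3.18838357] [-0.04542657  0.1709347   0.02125565] 0.007539521807446642
wrist [ 1.76142900e+02  5.09924546e-02 -9.52424463e-04]
top [ 1.42397700e+02  4.99924546e-02 -1.45242446e-03]
```

>>> {"api": "carry_out", "payload": {
  "plan": "0.01 -0.025 0 0 0 0 1;0.021 -0.05 0 0 0 0 1;0.032 -0.075 0 0 0 0 1;0.043 -0.1 0 0 0 0 1;0.054 -0.128 0 0 0 0 1;0.066 -0.156 0 0 0 0 1;0.078 -0.184 0 0 0 0 1;0.09 -0.212 0 0 0 0 1;0.1 -0.238 0 0 0 0 1;0.11 -0.26 0 0 0 0 1;0.117 -0.277 0 0 0 0 1;0.119 -0.282 0 0 0 0 1"
}}

```text
time_s: 45.65
position: [0.3662, 0.1111, 0.1584]
ee_rot: [-3.138, 0.001, 1.572]
wrist_force: [1.2, 0.1, -3.0]
opening: 0.0077
finger_force: 28.4
```

>>> {"api": "carry_out", "payload": {
  "plan": "0 0 0 0 0 0 1;0 0 0.008 0 0 0 1;0 0 0.015 0 0 0 1;0 0 0.015 0 0 0 1;0 0 0.015 0 0 0 1"
}}

```text
time_s: 46.15
position: [0.3692, 0.1108, 0.1439]
ee_rot: [-3.141, 0.0, 1.57]
wrist_force: [0.3, 0.6, -2.7]
opening: 0.0075
finger_force: 28.5
```

```bash
python3 - <<'E'
from h import *
c=wcam();t=snap('top');s=arm.get_state();p=s['position'];print(p,s['ee_rot'],s['wrist_force'],s['wrist_torque'],s['opening'])
print('wrist',potfit(c,p[:2]+[.0475,0],p[2]+.0205,.052));print('top',potfit(t,p[:2]+[.0475,0],p[2]+.0205,.052))
print('large',potfit(c,(.4175,.1105),.088,.072),potfit(t,(.4175,.1105),.088,.072))
cv2.imwrite('pics/w15.png',c['image'][:,:,::-1])
E
```

```text
[0.36944063 0.11102184 0.14437776] [3.14158845e+00 3.61406477e-05 1.57045355e+00] [ 1.21480807 -0.02705849 -2.75749235] [-0.00785724  0.15578524  0.01018819] 0.007509068315897539
wrist [2.049422e+02 4.169000e-01 1.105000e-01]
top [2.344623e+02 4.244000e-01 1.120000e-01]
large [2.015498e+02 4.160000e-01 1.120000e-01] [2.338917e+02 4.180000e-01 1.100000e-01]
```

>>> {"api": "carry_out", "payload": {
  "plan": "0 0.0005 0.012 0 0 0 1;0 0.0005 0.024 0 0 0 1;0 0.0005 0.036 0 0 0 1;0 0.0005 0.046 0 0 0 1;0 0.0005 0.053 0 0 0 1;0 0.0005 0.057 0 0 0 1;0 0.0005 0.057 0 0 0 1;0 0.0005 0.057 0 0 0 1"
}}

```text
time_s: 47.05
position: [0.3699, 0.1112, 0.0876]
ee_rot: [3.141, -0.0, 1.571]
wrist_force: [0.3, 0.5, -2.8]
opening: 0.0075
finger_force: 28.5
```

>>> {"api": "carry_out", "payload": {
  "plan": "0 0 0.001 0 0 0 1;0 0 0.002 0 0 0 1;0 0 0.002 0 0 0 1"
}}

```text
time_s: 47.35
position: [0.3697, 0.1111, 0.0855]
ee_rot: [3.141, -0.0, 1.571]
wrist_force: [-0.3, -0.6, -2.5]
opening: 0.0074
finger_force: 28.5
```

>>> {"api": "carry_out", "payload": {
  "plan": "0 0 0.001 0 0 0 1;0 0 0.001 0 0 0 1"
}}

```text
time_s: 47.55
position: [0.3695, 0.1111, 0.0844]
ee_rot: [-3.142, 0.0, 1.571]
wrist_force: [-0.5, 0.2, -3.4]
opening: 0.0071
finger_force: 28.5
```

>>> {"api": "carry_out", "payload": {
  "plan": "0 0 0.001 0 0 0 1;0 0 0.001 0 0 0 1"
}}

```text
time_s: 47.75
position: [0.3695, 0.1111, 0.0834]
ee_rot: [-3.141, -0.0, 1.571]
wrist_force: [-0.6, -0.4, -2.5]
opening: 0.0076
finger_force: 28.5
```

>>> {"api": "carry_out", "payload": {
  "plan": "0 0 0.001 0 0 0 1;0 0 0.001 0 0 0 1"
}}

```text
time_s: 47.95
position: [0.3691, 0.1113, 0.0825]
ee_rot: [-3.141, -0.0, 1.571]
wrist_force: [-3.7, 0.5, 2.7]
opening: 0.0072
finger_force: 29.2
```

>>> {"api": "carry_out", "payload": {
  "plan": "0 0 0.0005 0 0 0 1;0 0 0.0005 0 0 0 1"
}}

```text
time_s: 48.15
position: [0.3688, 0.1113, 0.0822]
ee_rot: [-3.14, -0.001, 1.571]
wrist_force: [-3.7, 0.4, 6.3]
opening: 0.0076
finger_force: 29.7
```

>>> {"api": "carry_out", "payload": {
  "plan": "0 0 0 0 0 0 0.75;0 0 0 0 0 0 0.65;0 0 0 0 0 0 0.55;0 0 0 0 0 0 0.5;0 0 0 0 0 0 0.5;0 0 -0.01 0 0 0 0.5;0 0 -0.03 0 0 0 0.5;0 0 -0.06 0 0 0 0.4;0 0 -0.09 0 0 0 0.3;0 0 -0.09 0 0 0 0.3;0 0 -0.09 0 0 0 0.3"
}}

```text
time_s: 49.25
position: [0.3704, 0.1114, 0.1729]
ee_rot: [3.139, -0.001, 1.571]
wrist_force: [-0.7, 0.6, -0.3]
opening: 0.0295
finger_force: 0.0
```

```bash
python3 - <<'E'
from h import *
c=wcam();t=snap('top');s=arm.get_state();p=s['position'];print(p,s['ee_rot'],s['wrist_force'],s['opening'])
for n,k in (('w',c),('t',t)): print(n,'med',potfit(k,(.4175,.111),.102,.052),'large',potfit(k,(.4175,.111),.088,.072))
print('smallA',potfit(t,(.352,.324),.062,.036),tw(.352-.032,.326,.15,np.pi/2,s))
cv2.imwrite('pics/w16.png',c['image'][:,:,::-1])
E
```

```text
[0.36896343 0.1109305  0.1714158 ] [-3.14052178e+00  3.21562444e-04  1.57088110e+00] [ 0.09797056  0.44406345 -0.12614276] 0.030033211547760404
w med [2.669495e+02 4.175000e-01 1.105000e-01] large [2.333567e+02 4.165000e-01 1.115000e-01]
t med [2.320176e+02 4.370000e-01 1.055000e-01] large [2.294445e+02 4.180000e-01 1.100000e-01]
smallA [3.562479e+02 3.515000e-01 3.245000e-01] (array([ 0.2151, -0.0489,  0.0214]), np.float64(0.0))
```

>>> {"api": "carry_out", "payload": {
  "plan": "0.2155 -0.0485 0 0 0 0 0.4;0.2155 -0.0485 0 0 0 0 0.4;0.2155 -0.0485 0 0 0 0 0.4;0.2155 -0.0485 0 0 0 0 0.4;0.2155 -0.0485 0.03 0 0 0 0.4;0.2155 -0.0485 0.03 0 0 0 0.4;0.2155 -0.0485 0.03 0 0 0 0.4;0.2155 -0.0485 0.03 0 0 0 0.4;0.2155 -0.0485 0.03 0 0 0 0.4"
}}

```text
time_s: 50.25
position: [0.3216, 0.3258, 0.1425]
ee_rot: [3.141, -0.0, 1.569]
wrist_force: [0.6, -1.1, -0.7]
opening: 0.0257
finger_force: 0.0
```

```bash
python3 - <<'E'
from h import *
c=wcam();t=snap('top');s=arm.get_state();p=s['position'];print(p,s['ee_rot'])
w=potfit(c,(.3515,.3245),.062,.036);print('wrist',w,'top',potfit(t,(.3515,.3245),.062,.036));print(tw(w[1]-.031,w[2]+.0015,.0415,np.pi/2,s))
E
```

```text
[0.32173996 0.32606503 0.14262926] [ 3.14064632e+00 -7.93790803e-04  1.56919928e+00]
wrist [269.3188   0.35     0.3245] top [281.5578   0.3525   0.3255]
(array([-1.000e-04, -2.700e-03,  1.011e-01]), np.float64(-0.1))
```

>>> {"api": "carry_out", "payload": {
  "plan": "0 -0.002 0.03 0 0 0 0.4;0 -0.002 0.06 0 0 0 0.4;0 -0.002 0.085 0 0 0 0.4;0 -0.002 0.098 0 0 0 0.4;0 -0.002 0.101 0 0 0 0.4;0 -0.002 0.101 0 0 0 0.4;0 -0.002 0.101 0 0 0 0.5;0 -0.002 0.101 0 0 0 0.7;0 -0.002 0.101 0 0 0 1;0 -0.002 0.101 0 0 0 1;0 -0.002 0.101 0 0 0 1;0 -0.002 0.101 0 0 0 1",
  "squeeze": 25
}}

```text
time_s: 51.55
position: [0.319, 0.3271, 0.0414]
ee_rot: [3.142, -0.001, 1.571]
wrist_force: [-2.5, 0.1, 5.0]
opening: 0.0085
finger_force: 24.8
```

>>> {"api": "carry_out", "payload": {
  "plan": "0 0 0 0 0 0 1;0 0 0 0 0 0 1;0 0 0 0 0 0 1;0 0 -0.003 0 0 0 1;0 0 -0.01 0 0 0 1;0 0 -0.03 0 0 0 1;0 0 -0.06 0 0 0 1;0 0 -0.1 0 0 0 1;0 0 -0.13 0 0 0 1;0 0 -0.13 0 0 0 1;0 0 -0.13 0 0 0 1"
}}

```text
time_s: 52.65
position: [0.3194, 0.3268, 0.1714]
ee_rot: [3.14, -0.001, 1.571]
wrist_force: [0.5, -0.6, -1.4]
opening: 0.0085
finger_force: 24.4
```

```bash
python3 - <<'E'
from h import *
c=wcam();t=snap('top');s=arm.get_state();p=s['position'];print(p,s['ee_rot'],s['wrist_force'],s['wrist_torque'],s['opening'])
for dz in (.017,.0205,.024): print('wrist',potfit(c,p[:2]+[.031,0],p[2]+dz,.036)-[0,*p[:2]])
print('top',potfit(t,p[:2]+[.031,0],p[2]+.0205,.036)-[0,*p[:2]])
print(tw(.417-.0315,.112,.17,np.pi/2,s))
E
```

```text
[0.31827054 0.32567791 0.16969601] [-3.13984821e+00  1.97123684e-03  1.57079398e+00] [-0.64669128 -0.6795352  -1.7359744 ] [-0.01458143  0.07195131 -0.00273007] 0.008704807523560655
wrist [9.84051000e+01 1.90294577e-02 2.10220872e-02]
wrist [ 1.61885300e+02  3.35294577e-02 -9.77912778e-04]
wrist [1.09924400e+02 3.05294577e-02 8.52208722e-03]
top [ 2.37839800e+02  3.35294577e-02 -8.97791278e-03]
(array([-0.2137,  0.0672, -0.0003]), np.float64(-0.0))
```

>>> {"api": "carry_out", "payload": {
  "plan": "-0.02 0.006 0 0 0 0 1;-0.045 0.013 0 0 0 0 1;-0.07 0.021 0 0 0 0 1;-0.095 0.029 0 0 0 0 1;-0.12 0.037 0 0 0 0 1;-0.145 0.044 0 0 0 0 1;-0.17 0.052 0 0 0 0 1;-0.19 0.058 0 0 0 0 1;-0.205 0.063 0 0 0 0 1;-0.215 0.0655 0 0 0 0 1;-0.215 0.0655 0 0 0 0 1;-0.215 0.0655 0 0 0 0 1"
}}

```text
time_s: 53.95
position: [0.384, 0.1118, 0.1703]
ee_rot: [-3.14, -0.0, 1.571]
wrist_force: [0.4, 0.3, -2.6]
opening: 0.0087
finger_force: 24.5
```

>>> {"api": "carry_out", "payload": {
  "plan": "0 0 0.005 0 0 0 1;0 0 0.01 0 0 0 1;0 0 0.01 0 0 0 1;0 0 0.01 0 0 0 1"
}}

```text
time_s: 54.35
position: [0.3842, 0.1119, 0.1606]
ee_rot: [-3.141, 0.0, 1.572]
wrist_force: [0.4, 0.1, -0.6]
opening: 0.0089
finger_force: 24.5
```

```bash
python3 - <<'E'
from h import *
c=wcam();t=snap('top');s=arm.get_state();p=s['position'];print(p,s['ee_rot'],s['wrist_force'],s['wrist_torque'],s['opening'])
print('wrist',potfit(c,p[:2]+[.032,0],p[2]+.0205,.036));print('top',potfit(t,p[:2]+[.032,0],p[2]+.0205,.036))
print('med',potfit(c,(.4175,.1105),.102,.052))
cv2.imwrite('pics/w17.png',c['image'][:,:,::-1])
E
```

```text
[0.38461676 0.11185583 0.16096933] [ 3.14146214e+00 -8.55286366e-05  1.57135648e+00] [-0.41425512 -0.38491184 -1.588098  ] [-0.00153703  0.0078627   0.02570207] 0.008931332296951353
wrist [1.907161e+02 4.161000e-01 1.109000e-01]
top [1.825752e+02 4.416000e-01 8.990000e-02]
med [2.323583e+02 4.165000e-01 1.115000e-01]
```

>>> {"api": "carry_out", "payload": {
  "plan": "0 0.001 0.012 0 0 0 1;0 0.001 0.024 0 0 0 1;0 0.001 0.036 0 0 0 1;0 0.001 0.047 0 0 0 1;0 0.001 0.056 0 0 0 1;0 0.001 0.061 0 0 0 1;0 0.001 0.061 0 0 0 1;0 0.001 0.061 0 0 0 1"
}}

```text
time_s: 55.25
position: [0.3858, 0.1117, 0.1002]
ee_rot: [3.141, -0.0, 1.571]
wrist_force: [-0.3, -1.6, -1.9]
opening: 0.0085
finger_force: 24.5
```

>>> {"api": "carry_out", "payload": {
  "plan": "0 0 0.001 0 0 0 1;0 0 0.002 0 0 0 1;0 0 0.002 0 0 0 1"
}}

```text
time_s: 55.55
position: [0.3857, 0.1117, 0.098]
ee_rot: [3.141, -0.0, 1.571]
wrist_force: [-0.3, 0.1, -0.7]
opening: 0.0086
finger_force: 24.5
```

>>> {"api": "carry_out", "payload": {
  "plan": "0 0 0.001 0 0 0 1;0 0 0.001 0 0 0 1"
}}

```text
time_s: 55.75
position: [0.3855, 0.1116, 0.0969]
ee_rot: [-3.142, -0.0, 1.571]
wrist_force: [0.2, -0.1, -1.6]
opening: 0.0086
finger_force: 24.5
```

>>> {"api": "carry_out", "payload": {
  "plan": "0 0 0.001 0 0 0 1;0 0 0.001 0 0 0 1"
}}

```text
time_s: 55.95
position: [0.3855, 0.1116, 0.0958]
ee_rot: [-3.141, 0.0, 1.571]
wrist_force: [-0.3, -0.4, -2.2]
opening: 0.0088
finger_force: 24.5
```

>>> {"api": "carry_out", "payload": {
  "plan": "0 0 0.0007 0 0 0 1;0 0 0.0007 0 0 0 1"
}}

```text
time_s: 56.15
position: [0.3852, 0.1117, 0.0953]
ee_rot: [-3.141, -0.0, 1.571]
wrist_force: [-1.4, -0.6, 1.4]
opening: 0.0086
finger_force: 24.8
```

>>> {"api": "carry_out", "payload": {
  "plan": "0 0 0.0007 0 0 0 1;0 0 0.0007 0 0 0 1"
}}

```text
time_s: 56.35
position: [0.385, 0.1118, 0.095]
ee_rot: [-3.141, -0.0, 1.571]
wrist_force: [-3.8, -0.4, 7.5]
opening: 0.0088
finger_force: 25.4
```

>>> {"api": "carry_out", "payload": {
  "plan": "0 0 0 0 0 0 0.75;0 0 0 0 0 0 0.65;0 0 0 0 0 0 0.55;0 0 0 0 0 0 0.5;0 0 0 0 0 0 0.5;0 0 -0.01 0 0 0 0.5;0 0 -0.03 0 0 0 0.5;0 0 -0.06 0 0 0 0.4;0 0 -0.09 0 0 0 0.4;0 0 -0.09 0 0 0 0.4;0 0 -0.09 0 0 0 0.4"
}}

```text
time_s: 57.45
position: [0.3863, 0.1118, 0.1855]
ee_rot: [3.139, -0.001, 1.571]
wrist_force: [-0.5, 0.4, 0.1]
opening: 0.0258
finger_force: 0.0
```

```bash
python3 - <<'E'
from h import *
c=wcam();t=snap('top');s=arm.get_state();p=s['position'];print(p,s['wrist_force'],s['opening'])
print('w small',potfit(c,(.4175,.111),.116,.036),'med',potfit(c,(.4175,.111),.102,.052))
print('smallB',potfit(t,(.344,-.316),.062,.036),potfit(t,(.344,-.312),.062,.036),tw(.344-.031,-.3145,.17,np.pi/2,s))
cv2.imwrite('pics/w18.png',c['image'][:,:,::-1])
E
```

```text
[0.38495401 0.11143708 0.18398731] [ 0.59071371 -0.19311599 -1.19616676] 0.025441277323124956
w small [2.925002e+02 4.165000e-01 1.100000e-01] med [2.881866e+02 4.170000e-01 1.110000e-01]
smallB [ 3.492975e+02  3.445000e-01 -3.075000e-01] [ 3.492975e+02  3.445000e-01 -3.075000e-01] (array([-0.4259, -0.072 ,  0.014 ]), np.float64(0.0))
```

>>> {"api": "carry_out", "payload": {
  "plan": "-0.422 -0.072 0 0 0 0 0.4;-0.422 -0.072 0 0 0 0 0.4;-0.422 -0.072 0 0 0 0 0.4;-0.422 -0.072 0 0 0 0 0.4;-0.422 -0.072 0 0 0 0 0.4;-0.422 -0.072 0 0 0 0 0.4;-0.422 -0.072 0 0 0 0 0.4;-0.422 -0.072 0 0 0 0 0.4;-0.422 -0.072 0 0 0 0 0.4;-0.422 -0.072 0.04 0 0 0 0.4;-0.422 -0.072 0.04 0 0 0 0.4;-0.422 -0.072 0.04 0 0 0 0.4"
}}

```text
time_s: 58.75
position: [0.3121, -0.3089, 0.1433]
ee_rot: [-3.138, -0.004, 1.571]
wrist_force: [-0.1, -0.8, 0.6]
opening: 0.0257
finger_force: 0.0
```

```bash
python3 - <<'E'
from h import *
c=wcam();t=snap('top');s=arm.get_state();p=s['position'];print(p,s['ee_rot'])
for k in(c,t): print([potfit(k,g,.062,.036) for g in((.344,-.316),(.344,-.3075),(.346,-.322))])
cv2.imwrite('pics/w19.png',c['image'][:,:,::-1])
w=potfit(c,(.344,-.316),.062,.036);print(tw(w[1]-.031,w[2]+.0015,.0415,np.pi/2,s))
E
```

```text
[ 0.31402401 -0.31008655  0.14521171] [3.14133177e+00 1.99294318e-04 1.57187917e+00]
[array([250.9278,   0.3425,  -0.3195]), array([250.9278,   0.3425,  -0.3195]), array([250.9278,   0.3425,  -0.3195])]
[array([ 3.27948e+02,  3.45000e-01, -3.07500e-01]), array([ 3.27948e+02,  3.45000e-01, -3.07500e-01]), array([ 3.27948e+02,  3.45000e-01, -3.07500e-01])]
(array([-0.0079, -0.0025,  0.1037]), np.float64(0.1))
```

```bash
cat >> h.py <<'E'
def rimfit(c,g,z,R0):
    im=c['image'].astype(np.float32).mean(2);a=np.linspace(0,2*np.pi,90,endpoint=False);best=(-1e9,)
    def v(x,y,r):
        W=np.c_[x+r*np.cos(a),y+r*np.sin(a),np.full(90,z)];q=(W-c['origin'])@rot(c['orientation'])*[1,-1,-1];q=q@c['K'].T;q=(q[:,:2]/q[:,2:]).astype(np.float32)
        return cv2.remap(im,q[None,:,0].copy(),q[None,:,1].copy(),1)[0]
    for i in range(-16,17):
        for j in range(-16,17):
            x,y=g[0]+i*.001,g[1]+j*.001
            s=np.minimum(v(x,y,R0-.004)-v(x,y,R0-.010),v(x,y,R0-.004)-v(x,y,R0+.002)).mean()
            if s>best[0]:best=(s,x,y)
    return np.round(best,4)
E
python3 - <<'E'
from h import *
c=wcam();t=snap('top');g=(.344,-.314)
print(rimfit(c,g,.062,.036),rimfit(t,g,.062,.036))
E
```

```text
[24.76   0.341 -0.317] [32.7004  0.343  -0.318 ]
```

>>> {"api": "carry_out", "payload": {
  "plan": "-0.0065 -0.003 0.03 0 0 0 0.4;-0.0065 -0.003 0.06 0 0 0 0.4;-0.0065 -0.003 0.085 0 0 0 0.4;-0.0065 -0.003 0.1 0 0 0 0.4;-0.0065 -0.003 0.1035 0 0 0 0.4;-0.0065 -0.003 0.1035 0 0 0 0.4;-0.0065 -0.003 0.1035 0 0 0 0.5;-0.0065 -0.003 0.1035 0 0 0 0.7;-0.0065 -0.003 0.1035 0 0 0 1;-0.0065 -0.003 0.1035 0 0 0 1;-0.0065 -0.003 0.1035 0 0 0 1;-0.0065 -0.003 0.1035 0 0 0 1",
  "squeeze": 25
}}

```text
time_s: 60.15
position: [0.3108, -0.3175, 0.0419]
ee_rot: [3.141, 0.001, 1.571]
wrist_force: [-3.0, 0.3, 6.1]
opening: 0.0089
finger_force: 23.1
```

>>> {"api": "carry_out", "payload": {
  "plan": "0 0 0 0 0 0 1;0 0 0 0 0 0 1;0 0 0 0 0 0 1;0 0 -0.003 0 0 0 1;0 0 -0.01 0 0 0 1;0 0 -0.03 0 0 0 1;0 0 -0.06 0 0 0 1;0 0 -0.1 0 0 0 1;0 0 -0.115 0 0 0 1;0 0 -0.115 0 0 0 1;0 0 -0.115 0 0 0 1"
}}

```text
time_s: 61.25
position: [0.3104, -0.3166, 0.1557]
ee_rot: [-3.141, -0.0, 1.571]
wrist_force: [-0.3, 0.4, -3.4]
opening: 0.0089
finger_force: 23.5
```

```bash
python3 - <<'E'
from h import *
c=wcam();t=snap('top');s=arm.get_state();p=s['position'];print(p,s['ee_rot'],s['wrist_force'],s['wrist_torque'],s['opening'])
print('wrist',rimfit(c,p[:2]+[.032,0],p[2]+.0205,.036)-[0,*p[:2]],potfit(c,p[:2]+[.032,0],p[2]+.0205,.036)-[0,*p[:2]])
print('large R',[f(t,(.4225,-.112),.088,.072) for f in (rimfit,potfit)])
print(tw(.4225-.0325,-.111,.15,np.pi/2,s))
E
```

```text
[ 0.30967158 -0.31585393  0.15460402] [-3.13946410e+00 -2.18081109e-03  1.57091492e+00] [ 0.64804959 -0.9770283  -2.81378238] [ 0.03147388  0.0641962  -0.02600715] 0.008639722381389192
wrist [ 1.94813000e+01  3.20284193e-02 -4.60747480e-05] [ 1.86482400e+02  3.30284193e-02 -2.54607475e-03]
large R [array([48.606 ,  0.4225, -0.112 ]), array([ 3.488164e+02,  4.230000e-01, -1.125000e-01])]
(array([0.2048, 0.0804, 0.0046]), np.float64(0.0))
```

>>> {"api": "carry_out", "payload": {
  "plan": "0.02 0.008 0 0 0 0 1;0.045 0.018 0 0 0 0 1;0.07 0.028 0 0 0 0 1;0.095 0.038 0 0 0 0 1;0.12 0.047 0 0 0 0 1;0.145 0.056 0 0 0 0 1;0.168 0.065 0 0 0 0 1;0.188 0.073 0 0 0 0 1;0.2 0.078 0 0 0 0 1;0.2055 0.0795 0 0 0 0 1;0.2055 0.0795 0 0 0 0 1;0.2055 0.0795 0.005 0 0 0 1"
}}

```text
time_s: 62.55
position: [0.39, -0.1118, 0.1508]
ee_rot: [-3.141, 0.0, 1.571]
wrist_force: [0.5, -0.4, -1.6]
opening: 0.0087
finger_force: 23.5
```

```bash
python3 - <<'E'
from h import *
c=wcam();s=arm.get_state();p=s['position'];print(p,s['ee_rot'],s['wrist_force'],s['opening'])
print('wrist',[f(c,p[:2]+[.032,0],p[2]+.0205,.036) for f in (rimfit,potfit)])
print('large',[f(c,(.4225,-.112),.088,.072) for f in (rimfit,potfit)])
E
```

```text
[ 0.38935971 -0.11172968  0.14984733] [-3.14008988e+00 -5.67213127e-05  1.57019110e+00] [-0.0072718   0.37735002 -3.53796941] 0.00894873347437365
wrist [array([20.3256,  0.4214, -0.1107]), array([ 1.110718e+02,  4.094000e-01, -9.970000e-02])]
large [array([16.7679,  0.4215, -0.114 ]), array([ 2.113983e+02,  4.215000e-01, -1.115000e-01])]
```

>>> {"api": "carry_out", "payload": {
  "plan": "0 0.0005 0.012 0 0 0 1;0 0.0005 0.024 0 0 0 1;0 0.0005 0.036 0 0 0 1;0 0.0005 0.047 0 0 0 1;0 0.0005 0.056 0 0 0 1;0 0.0005 0.062 0 0 0 1;0 0.0005 0.062 0 0 0 1;0 0.0005 0.062 0 0 0 1"
}}

```text
time_s: 63.4
position: [0.3907, -0.1115, 0.0891]
ee_rot: [3.142, 0.0, 1.571]
wrist_force: [-0.1, -0.7, -1.9]
opening: 0.0086
finger_force: 23.6
```

>>> {"api": "carry_out", "payload": {
  "plan": "0 0 0.001 0 0 0 1;0 0 0.002 0 0 0 1;0 0 0.002 0 0 0 1"
}}

```text
time_s: 63.7
position: [0.3908, -0.1114, 0.0872]
ee_rot: [3.141, 0.0, 1.571]
wrist_force: [0.0, 1.0, -2.7]
opening: 0.0087
finger_force: 23.6
```

>>> {"api": "carry_out", "payload": {
  "plan": "0 0 0.001 0 0 0 1;0 0 0.001 0 0 0 1"
}}

```text
time_s: 63.9
position: [0.3906, -0.1113, 0.086]
ee_rot: [3.142, 0.0, 1.571]
wrist_force: [0.6, -0.1, -1.7]
opening: 0.0088
finger_force: 23.6
```

>>> {"api": "carry_out", "payload": {
  "plan": "0 0 0.001 0 0 0 1;0 0 0.001 0 0 0 1"
}}

```text
time_s: 64.1
position: [0.3906, -0.1113, 0.0849]
ee_rot: [-3.141, -0.0, 1.571]
wrist_force: [0.3, -0.5, -2.2]
opening: 0.0088
finger_force: 23.6
```

>>> {"api": "carry_out", "payload": {
  "plan": "0 0 0.001 0 0 0 1;0 0 0.001 0 0 0 1"
}}

```text
time_s: 64.3
position: [0.3904, -0.1113, 0.0841]
ee_rot: [-3.141, -0.0, 1.571]
wrist_force: [-1.1, 0.2, 3.0]
opening: 0.009
finger_force: 23.9
```

>>> {"api": "carry_out", "payload": {
  "plan": "0 0 0.0005 0 0 0 1;0 0 0.0005 0 0 0 1"
}}

```text
time_s: 64.5
position: [0.3903, -0.1113, 0.0839]
ee_rot: [-3.141, -0.0, 1.571]
wrist_force: [-2.3, 0.7, 5.8]
opening: 0.0084
finger_force: 24.4
```

Seated. I release, back off and move the arm clear toward -y and high, then do the final check.

>>> {"api": "carry_out", "payload": {
  "plan": "0 0 0 0 0 0 0.75;0 0 0 0 0 0 0.65;0 0 0 0 0 0 0.55;0 0 0 0 0 0 0.5;0 0 0 0 0 0 0.5;0 0 -0.01 0 0 0 0.5;0 0 -0.03 0 0 0 0.5;0 0 -0.06 0 0 0 0.4;0 0 -0.09 0 0 0 0.4;0 0 -0.12 0 0 0 0.4;0 0 -0.12 0 0 0 0.4"
}}

```text
time_s: 65.6
position: [0.3936, -0.1122, 0.208]
ee_rot: [3.133, 0.002, 1.571]
wrist_force: [0.5, 0.0, -0.9]
opening: 0.0255
finger_force: 0.0
```

>>> {"api": "carry_out", "payload": {
  "plan": "-0.2 -0.1 -0.05 0 0 0 0.4;-0.2 -0.1 -0.05 0 0 0 0.4;-0.2 -0.1 -0.05 0 0 0 0.4;-0.2 -0.1 -0.05 0 0 0 0.4;-0.2 -0.1 -0.05 0 0 0 0.4;-0.2 -0.1 -0.05 0 0 0 0.4;-0.2 -0.1 -0.05 0 0 0 0.4;-0.2 -0.1 -0.05 0 0 0 0.4"
}}

```text
time_s: 66.4
position: [0.2906, -0.3103, 0.253]
ee_rot: [-3.141, -0.001, 1.572]
wrist_force: [0.7, 1.0, -0.1]
opening: 0.0254
finger_force: 0.0
```

```bash
python3 - <<'E'
from h import *
t=snap('top');d=snap('side')
for g in ((.4175,.111),(.4225,-.112)):
    print([ (r,rimfit(t,g,z,r)) for z,r in ((.088,.072),(.102,.052),(.116 if g[1]>0 else .104,.036))])
a=cv2.resize(t['image'][60:270,200:480],(533,400),interpolation=2)[:,:400] if 0 else cv2.resize(t['image'][80:260,240:420],(400,400),interpolation=2)
u,v=w2px(d,[.42,0,.06]).astype(int)
b=cv2.resize(d['image'][v-65:v+65,u-65:u+65],(400,400),interpolation=2)
cv2.imwrite('pics/fin.png',np.hstack([a,b])[:,:,::-1]);cv2.imwrite('pics/fint.png',t['image'][:,:,::-1])
E
```

```text
[(0.072, array([61.1134,  0.4175,  0.111 ])), (0.052, array([92.335 ,  0.4185,  0.111 ])), (0.036, array([88.9763,  0.4175,  0.11  ]))]
[(0.072, array([48.8302,  0.4225, -0.112 ])), (0.052, array([ 7.4533,  0.4335, -0.127 ])), (0.036, array([65.3261,  0.4235, -0.112 ]))]
```

View pics/fin.png

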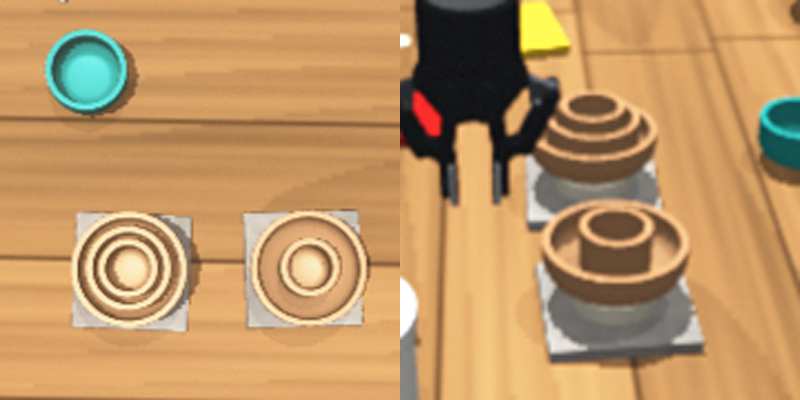

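The final picture shows concentric, level nests: large, medium and small on batt L at left, and large and small on batt R. The decoys are untouched.

```bash
python3 -c "
from h import *
print(ticket.hand_in())"
```

```text
the job is handed in; nothing more can be done
None
```

The job is handed in: each batt has a centred ring with a level large pot. One holds the medium pot and a small pot nested in order, the other holds the second small pot, and no second medium pot was seen in any picture.

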